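# Draw the drill core from the marble block

## Task

Using the pull hook, catch the orange loop of the drill core deep in one of the two marble blocks and draw that core out; do not touch the cores with the fingers. Set the core down gently in the green tray, standing upright, take the hook out of the loop, and hang the hook back in its rest where it was. Leave the core with the blue loop where it is, its glue is still setting.

Things in the scene. Friction and masses are not known exactly. Their poses are not given: they have to be found in the camera images.
- pull_hook: Pull hook. Dark wooden bar 150 long, 22 x 22 mm, lying level; a 6 mm steel rod runs down from its middle, then an arm and upturned tip. Origin: bar's centre; y along bar, z up, x the way the arm points. Arm's centre line at z -128 from x 0 to 22 (lowest point z -131); the tip rises at x 22, its end at z -113. At start its bar lies in the rest, origin 161 above the table. 0.12 kg.
- hook_rest: Fixed plywood rest that holds the hook's bar, the hook hanging free between its two posts. Origin: centre of its underside; y along the bar. Posts at y +58 and -58, 16 thick, tops 150 mm up: 100 mm of bar between them is free to grasp. 12 mm lips on each post leave a notch 40 mm wide, open above, for the 22 mm bar.
- core_orange: White marble drill core, 80 mm across, 30 high, about 0.4 kg, standing loose in a bore. Origin: centre of its underside, z up. On its top, on an orange strip, a stiff orange loop of 5 mm rod in its y-z plane, so one hooks through along x: uprights at y +22 and -22 to z 56, then a gable to z 70 at y 0 (centre lines). Opening under the loop: 39 wide, z 30 to 67 at the middle.
- core_blue: Like the other core, but with a blue loop; leave it. Each core starts within 3 mm of the middle of a round bore, 92 mm across and 118 deep, in its own fixed white marble block, 136 mm square and 130 high (bore floor 12 mm above the table, loop's peak 46 mm below the mouth). The two blocks are alike and stand side by side; which holds which core varies.
- tray: Fixed green open tray, 170 mm square, 40 high, walls and floor 5 mm thick. Origin: centre of its underside; z up, x and y along its sides.
Mind the look-alikes: they are no part of the job. Of the things like the tray, leave any that is pink; of the rest the larger one is meant.

How it is judged:
By the outcome, as a careful person would: the job done as asked, in the order asked, and still so for the second after the job is handed in, with the robot touching nothing.
It also fails if it takes over 70 s, if anything falls off the work surface, if the arm or the gripper's body presses on something with over 40 N, if the wrist force passes 120 N, or if a joint passes its speed limit or range.

## Robot

A 7-joint arm with a two-finger parallel gripper is mounted at the origin on the work surface. World frame = base frame: x ahead of the robot, y to its left, z up, the work surface at z = 0. Lengths are in m, angles in rad, forces in N, time in s.
With the tool pointing down it reaches from about 0.425 to 0.875 m from the base axis. Payload 4.7 kg.
Tool frame: the origin (TCP) lies at the very end of the fingers, on their centre line; the grasp point (between the pads) lies 19 mm behind it (robot.grip_depth is the distance from the TCP to the grasp point, in m); z points along the fingers, y is the direction in which the jaws open and shut (so a half turn about z gives the same grasp; the last joint's range is limited). The gripper opens to 85 mm and grips with 20 to 120 N. Pads are 22 mm wide; open, the fingers measure 114 mm over their backs; the gripper's body (76 mm by 85 mm) begins 54 mm behind the grasp point. The pads swing forward as they close: fully open they stand 13 mm farther back than shut.
Start: joints at [0.014, 0.321, -0.07, 1.45, 0.023, 1.371, -0.057], TCP at [0.65, -0, 0.231] pointing down, gripper open.
Joint ranges: [-2.86, 2.86], [-0.3, 2.09], [-1.38, 1.24], [0.06, 2.45], [-1.56, 4.7], [0.09, 2.05], [-2.69, 2.69]. Speed limits (rad/s): [2.57, 2.57, 3.14, 3.14, 3.14, 3.14, 3.14].

## Interface

Orientations are given as a unit quaternion [x, y, z, w].
In Python, from rig import robot gives the robot as it stands. The module is installed in compiled form; this text tells all that it offers.
- The arm moves only by the shell command python3 -m handwheel 'ROWS' [FORCE]. ROWS is JSON, a list that holds one entry, the list of rows, each a list of 7 numbers: the finger opening in mm, from 0 to 85.4, then the shift along the tool's x, y, z in units of 25 mm (1.0 is 25 mm), then the turn, a rotation vector about the tool's x, y, z in units of 6 degrees (1.0 is 6 degrees). In form: [[[hand, dx, dy, dz, ax, ay, az], ...]]. A call has exactly 8 rows; each row is the pose to reach, as a shift and turn from the pose commanded when the call began, along the tool's axes at that moment; what a row does not reach only later rows make up. A row lasts 1/10 s, in which the tool goes at most 50 mm and 8.59 degrees, less where a joint would pass 70% of its speed; a pose out of reach is approached as far as the arm can. A call with a gripper value outside its range is refused whole. The fingers move at their own pace and stop on an object; FORCE is the grip in N (left out, the last holds). Time passes only in rows, so rows that repeat a pose let the fingers close, or fill a call up. It gives the time, the measured TCP pose, the force and the opening at its end, in the units of the state.
- robot.read_state(): the state, without advancing time (a new reading comes with each control period).
- robot.grab_frame(name): name is "scene" or "side" or "wrist"; returns (picture, depth): 480x640x3 uint8, red, green, blue; 480x640 float32, m along the optical axis (not along the pixel's ray), 0 where there is no reading.
- robot.camera_params(name): a dict with "intrinsics" (3x3 intrinsics, pixels), "k1" (the pictures are not rectified: a ray, as slopes to the right and down, at radius r is drawn at 1 + k1 r^2 times it, then the intrinsics apply), "R" (3x3) and "t" (3): a world point X has camera coordinates R X + t; the wrist camera has in their place "tool_from_camera" (4x4, takes a point from camera to tool coordinates, whose origin is the TCP and whose axes are the flange's). Camera axes: x right, y down, z forward; pixel columns grow to the right and rows downward; lengths in m; the calibration is good to about 2 mm. A picture is of the moment at which its call begins: read the wrist's pose just before it. camera_params takes no time and is no camera call.
- robot.hand_in(): hands the job in, once; it reports no verdict.
The state is a dict: "time": time; "joint_positions": joint angles; "qvel": joint speeds; "joint_efforts": joint torques, N m; "ee_pos": TCP position; "tcp_rot": TCP orientation; "ft_force": force on the tool from outside, world axes, zero at the start; "torque": the same for the moment, N m; "width": finger opening in m.
Only numpy, scipy, OpenCV 4.12 (cv2) and the standard library are available. Lean on these libraries where they do the work, as an engineer would, in place of code of your own. Each camera call takes 0.05 s, during which the arm holds its last target.

## Working session

There is one attempt and no reset: what is moved stays moved. The work goes in short steps, Python scripts to look and compute and a shell command to move; the robot and the scene stay as the last step left them, time stands still between calls to the robot, and variables do not carry over. Pictures are saved under pics/ and viewed, and the job is handed in when it is done.

```bash
mkdir -p pics; ls; cat > h.py <<'E'
import numpy as np, cv2
from rig import robot
from scipy.spatial.transform import Rotation as Ro
def snap(n,fn):
    s=robot.read_state(); im,d=robot.grab_frame(n)
    cv2.imwrite('pics/'+fn+'.png',im[:,:,::-1]); np.savez('pics/'+fn+'.npz',im=im,d=d,p=s['ee_pos'],q=s['tcp_rot'])
    return im,d,s
def cam(n,p=None,q=None):
    c=robot.camera_params(n);K=np.array(c['intrinsics'])
    if n=='wrist':
        T=np.array(c['tool_from_camera']);W=np.eye(4);W[:3,:3]=Ro.from_quat(q).as_matrix();W[:3,3]=p
        M=W@T; R=M[:3,:3];o=M[:3,3]
    else:
        R=np.array(c['R']).T;o=-R@np.array(c['t'])
    return K,float(c['k1']),R,o
def slopes(uv,K,k1):
    uv=np.atleast_2d(np.array(uv,float))
    D=np.array([k1,0,0,0,0])
    return cv2.undistortPoints(uv.reshape(-1,1,2),K,D).reshape(-1,2)
def rays(uv,C):
    K,k1,R,o=C;s=slopes(uv,K,k1)
    return np.c_[s,np.ones(len(s))]@R.T,o
def onplane(uv,C,z):
    r,o=rays(uv,C);return o+r*((z-o[2])/r[:,2])[:,None]
def cloud(d,C):
    v,u=np.mgrid[0:480,0:640]
    r,o=rays(np.c_[u.ravel(),v.ravel()],C)
    return (o+r*d.ravel()[:,None]).reshape(480,640,3)
E
python3 - <<'E'
from h import *
for n in ['scene','side','wrist']:
    im,d,s=snap(n,n+'0'); print(n,robot.camera_params(n))
print(s)
E
```

```text
pics
scene {'intrinsics': array([[609.53066202,   0.        , 319.35516868],
       [  0.        , 609.53066202, 237.69335653],
       [  0.        ,   0.        ,   1.        ]]), 'k1': -0.011257903496344064, 'R': array([[-0.33847107,  0.94088658,  0.01303026],
       [ 0.78728967,  0.29074674, -0.54372908],
       [-0.5153759 , -0.17377797, -0.83915964]]), 't': array([ 0.14968717, -0.2774552 ,  1.55918934])}
side {'intrinsics': array([[592.45923116,   0.        , 323.26573143],
       [  0.        , 592.45923116, 232.31982591],
       [  0.        ,   0.        ,   1.        ]]), 'k1': -0.08955950321015232, 'R': array([[-0.60301538,  0.7977177 , -0.00435096],
       [ 0.57677433,  0.43221773, -0.69319492],
       [-0.5510933 , -0.42051672, -0.72073703]]), 't': array([ 0.244948  , -0.16856824,  1.68213668])}
wrist {'intrinsics': array([[338.65614585,   0.        , 318.22400107],
       [  0.        , 338.65614585, 244.71875394],
       [  0.        ,   0.        ,   1.        ]]), 'k1': -0.04363291061197394, 'tool_from_camera': array([[-1.04443062e-04, -9.51190342e-01, -3.08604801e-
[... 296 characters left out ...]
0.1, 'joint_positions': array([ 0.01410959,  0.32179307, -0.07007191,  1.45159236,  0.02261961,
        1.37078633, -0.05690014]), 'qvel': array([-0.00074677, -0.0015493 , -0.00133623, -0.00179158,  0.00043429,
        0.00090735, -0.00069841]), 'joint_efforts': array([ 4.50556013e-05, -4.94872105e+01, -3.84160029e-01, -3.15213168e+01,
        1.28981241e-02,  7.44150602e-03,  1.28749331e-06]), 'ee_pos': array([ 6.49505124e-01, -6.91043749e-05,  2.30284314e-01]), 'tcp_rot': array([ 7.07102696e-01,  7.07110299e-01, -6.73845337e-04, -5.90942936e-04]), 'ft_force': array([0.05345535, 0.00934708, 0.16884538]), 'torque': array([ 0.01786842, -0.01640534,  0.00667733]), 'width': 0.08572341676444255}
```

View pics/scene0.png

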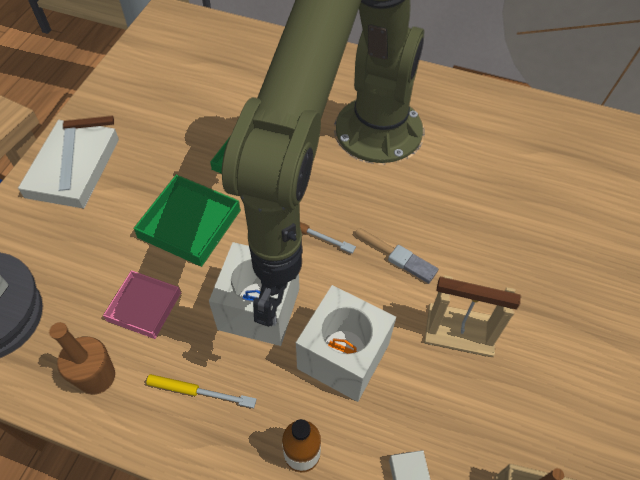

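View pics/side0.png

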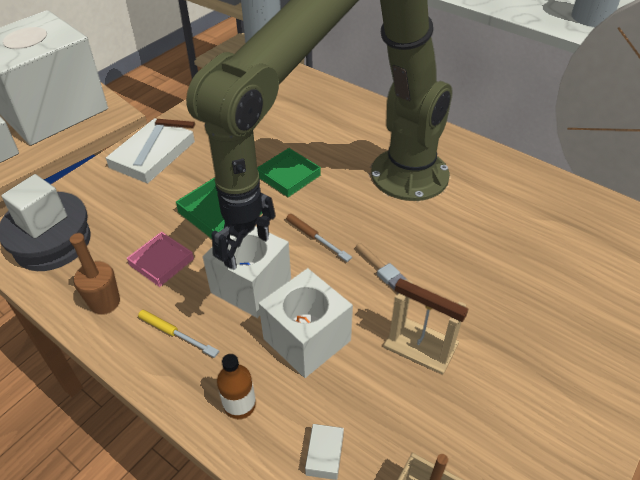

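View pics/wrist0.png

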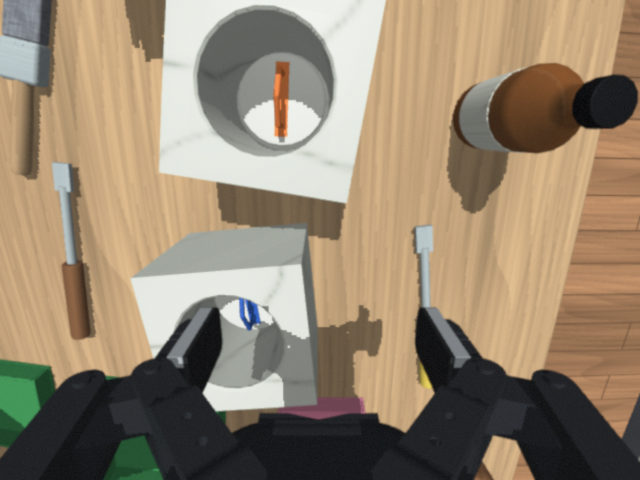

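The scene view shows the orange core in the right block (~340,345), the blue in the left block (~255,293), and the hook in its rest at (475,290). The large green tray is at (188,218), with a smaller green one behind the arm (~235,150) and a pink one at (145,303). Next I'll measure.

```bash
cat > m1.py <<'E'
from h import *
def rect(P):
    r=cv2.minAreaRect((P[:,:2]*1000).astype(np.float32)); return [np.round(x,1) for x in (r[0],r[1],r[2])]
for n in ['scene','side','wrist']:
    f=np.load(f'pics/{n}0.npz');im=f['im'];d=f['d'];C=cam(n,f['p'],f['q']);X=cloud(d,C)
    hsv=cv2.cvtColor(im,cv2.COLOR_RGB2HSV);h,s,v=cv2.split(hsv);ok=d>0
    print(n,'cam at',C[3])
    z=X[...,2]
    print(' table z',np.median(z[ok&(z<.02)&(z>-.02)]))
    g=ok&(h>55)&(h<85)&(s>120)
    nb,l,st,ce=cv2.connectedComponentsWithStats(g.astype(np.uint8))
    for i in range(1,nb):
        if st[i,4]>150:
            P=X[l==i];print(' green',st[i],P.min(0).round(3),P.max(0).round(3)); 
            T=P[(P[:,2]>.035)&(P[:,2]<.045)]
            if len(T)>20: print('   rim',rect(T))
    for nm,m in (('orange',(h>5)&(h<15)&(s>200)&(v>120)),('blue',(h>105)&(h<130)&(s>150))):
        P=X[ok&m]; P=P[(P[:,2]>.03)&(P[:,2]<.11)]
        if len(P)>10: print(' ',nm,len(P),P.mean(0).round(4),P.min(0).round(3),P.max(0).round(3),rect(P))
    # block tops
    w=ok&(s<60)&(v>120)&(abs(z-.13)<.004)
    nb,l,st,ce=cv2.connectedComponentsWithStats(w.astype(np.uint8))
    for i in range(1,nb):
        if st[i,4]>400: P=X[l==i];print(' top',st[i],rect(P),np.median(P[:,2]).round(4))
    b=ok&(z>.145)&(z<.18)&(v<140)&(h<20)&(s>80)
    nb,l,st,ce=cv2.connectedComponentsWithStats(b.astype(np.uint8))
    for i in range(1,nb):
        if st[i,4]>80: P=X[l==i];print(' bar',st[i],rect(P),np.percentile(P[:,2],[5,50,95]).round(4)); T=P[P[:,2]>.167]; print('   topface',rect(T))
E
python3 m1.py
```

```text
scene cam at [1.072671   0.21078331 1.15559783]
 table z 0.0015370343060390201
 green [211 140  17  33 226] [ 0.194 -0.341 -0.   ] [ 0.275 -0.31   0.035]
 green [ 134  175  106   91 5579] [ 0.339 -0.413 -0.002] [ 0.525 -0.226  0.048]
   rim [array([ 431.8, -319.1]), array([173.9, 171.1]), np.float64(84.2)]
  orange 137 [0.6162 0.1075 0.0527] [0.609 0.081 0.037] [0.621 0.135 0.088] [array([615.1, 108.4]), array([53.8, 12.3]), np.float64(85.7)]
  blue 60 [ 0.5776 -0.1026  0.0564] [ 0.572 -0.118  0.039] [ 0.582 -0.08   0.086] [array([576.3, -98.9]), array([ 9.4, 37. ]), np.float64(5.9)]
 top [215 242  36  51 756] [array([ 564.3, -134.3]), array([111.1,  47.3]), np.float64(3.0)] 0.1309
 top [ 296  286  100   93 3113] [array([613.4, 112.2]), array([137.4, 139.3]), np.float64(80.5)] 0.1311
 bar [ 436  277   85   32 1308] [array([469.9, 319.1]), array([ 36.7, 149.6]), np.float64(5.5)] [0.1554 0.1721 0.1762]
   topface [array([475.3, 319.7]), array([ 25.8, 149.5]), np.float64(5.5)]
 bar [ 61 337  19  19 173] [array([ 822.8, -322.4]), array([14.5, 25.9]), np.float64(68.6)] [0.1474 0.1626 0.17
[... 1426 characters left out ...]
486411
 green [   0  361   54   86 3175] [ 0.17  -0.334  0.002] [0.578 0.013 0.313]
 green [ 103  436   60   44 1723] [ 0.34  -0.402  0.004] [ 0.603 -0.007  0.305]
  blue 280 [ 0.5763 -0.0995  0.0577] [ 0.57  -0.119  0.042] [ 0.583 -0.073  0.086] [array([575.3, -96.3]), array([ 9.6, 46.1]), np.float64(8.1)]
 top [  159     0   227   203 22846] [array([612.6, 107.7]), array([130.4, 137. ]), np.float64(80.7)] 0.1307
 top [  130   262   186   149 12438] [array([573.2, -88.7]), array([137.4, 137.2]), np.float64(5.0)] 0.1309
 bar [563  78  34  50 382] [array([810.2,  99.9]), array([12.9, 28.3]), np.float64(4.2)] [0.1456 0.1497 0.1571]
   topface [array([0., 0.]), array([0., 0.]), np.float64(0.0)]
```

```bash
python3 - <<'E'
import cv2,numpy as np
a=cv2.imread('pics/scene0.png')[265:365,415:530];b=cv2.imread('pics/side0.png')[270:380,375:480]
a=cv2.resize(a,(390,390),interpolation=2);b=cv2.resize(b,(390,390),interpolation=2)
cv2.imwrite('pics/crop0.png',np.hstack([a,b]))
E
```

```text
(no output)
```

View pics/crop0.png

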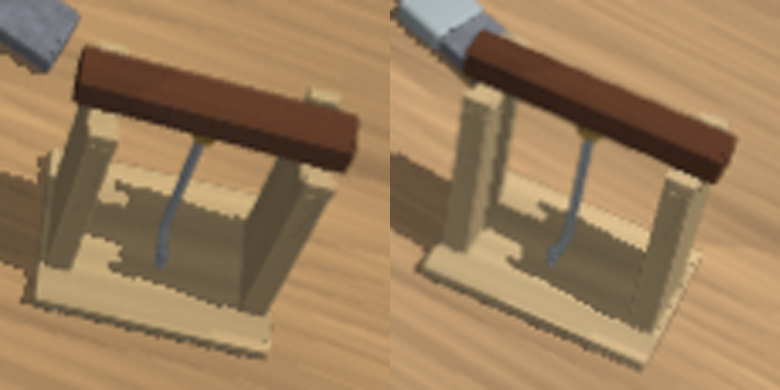

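```bash
python3 - <<'E'
from h import *
f=np.load('pics/wrist0.npz');im=f['im'];d=f['d'];C=cam('wrist',f['p'],f['q']);X=cloud(d,C)
R,G,B=[im[...,i].astype(int) for i in range(3)]
m=(R>150)&(R-B>120)&(G<130)
m[:,:200]=0;m[:,350:]=0;m[200:]=0
print(m.sum());P=X[m]
print(P.min(0),P.max(0))
for lo,hi in((.03,.05),(.05,.065),(.065,.075),(.075,.09)):
    Q=P[(P[:,2]>lo)&(P[:,2]<hi)]
    if len(Q)>3:
        c=Q.mean(0);u=np.linalg.svd(Q[:,:2]-c[:2])[2][0];print(lo,hi,len(Q),c.round(4),Q.min(0).round(4),Q.max(0).round(4),np.degrees(np.arctan2(u[1],u[0])))
v,u=np.nonzero(m);print(u.min(),u.max(),v.min(),v.max())
c=P.mean(0);w=np.linalg.svd(P[:,:2]-c[:2])[2][0];print('all',c,np.degrees(np.arctan2(w[1],w[0])))
E
```

```text
224
[0.60933431 0.07924812 0.04209148] [0.64960784 0.12713698 0.37365773]
0.03 0.05 68 [0.6158 0.0976 0.0439] [0.6093 0.0796 0.0421] [0.6202 0.111  0.0455] -92.83034394695854
0.065 0.075 33 [0.6143 0.0947 0.0728] [0.6124 0.0861 0.0687] [0.6177 0.1271 0.0749] -95.69681789997264
0.075 0.09 120 [0.6155 0.1073 0.0802] [0.6134 0.0939 0.0753] [0.618  0.1268 0.0857] -94.95631742742353
274 287 74 135
all [0.61589569 0.10211579 0.07200425] -88.62460991568459
```

The bar lies dark brown across the posts. The rod's lower end bends toward the camera (the world +x side), so hook x points to about +x. Next I'll move the wrist camera over the orange core.

```bash
python3 -m handwheel '[[[85,0.7,-0.2,-0.1,0,0,0],[85,1.5,-0.4,-0.2,0,0,0],[85,2.4,-0.6,-0.4,0,0,0],[85,3.3,-0.9,-0.5,0,0,0],[85,4.2,-1.1,-0.6,0,0,0],[85,4.8,-1.3,-0.7,0,0,0],[85,5.2,-1.4,-0.8,0,0,0],[85,5.2,-1.4,-0.8,0,0,0]]]' 60
python3 - <<'E'
from h import *
im,d,s=snap('wrist','w1');print(s['ee_pos'],s['time'])
snap('scene','s1');snap('side','d1')
E
```

```text
time: 0.95
ee_pos: [0.6146, 0.1323, 0.2519]
tcp_rot: [0.706, 0.708, 0.001, -0.0]
ft_force: [-0.0, 0.4, 0.4]
width: 0.0851
[0.61456169 0.1322751  0.25190599] 0.95
```

View pics/w1.png

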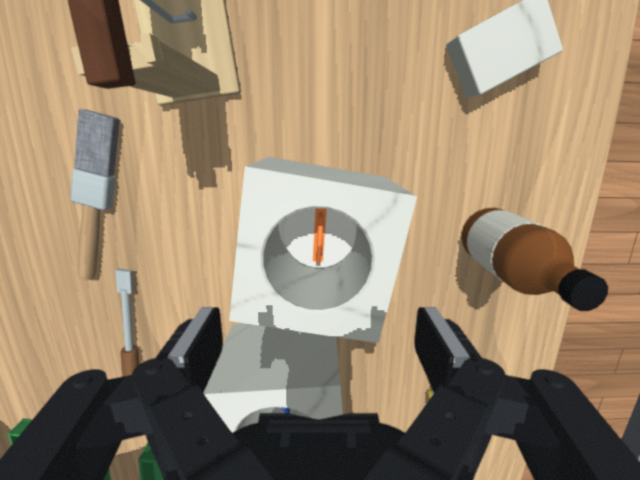

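View pics/s1.png

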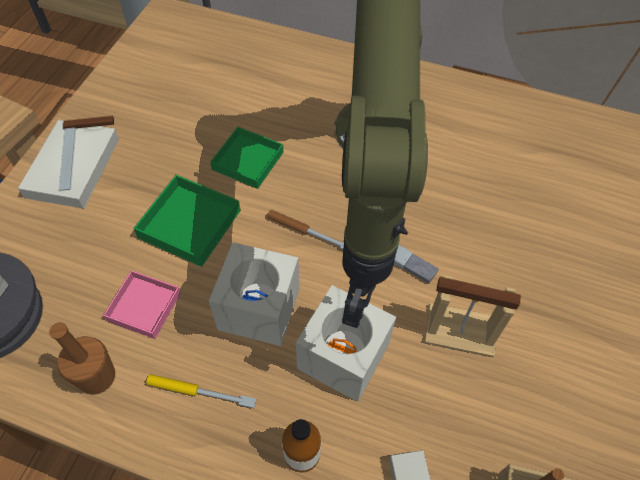

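The wrist view shows the orange loop at (320,237) in the bore, and the hook's arm at (180,14) pointing right, world +x. The scene view now shows the large green tray at (188,220), clear of the smaller one at (248,157).

```bash
cat > m2.py <<'E'
from h import *
def rect(P):
    r=cv2.minAreaRect((P[:,:2]*1000).astype(np.float32)); return [np.round(x,1) for x in (r[0],r[1],r[2])]
for n,fn in [('scene','s1'),('side','d1'),('wrist','w1')]:
    f=np.load(f'pics/{fn}.npz');im=f['im'];d=f['d'];C=cam(n,f['p'],f['q']);X=cloud(d,C);z=X[...,2]
    R,G,B=[im[...,i].astype(int) for i in range(3)]
    m=(R>130)&(R-B>100)&(G<0.6*R)&(d>0)&(abs(X[...,0]-.615)<.045)&(abs(X[...,1]-.108)<.045)
    P=X[m&(z>.06)]
    if len(P)>5:
        c=P.mean(0);w=np.linalg.svd(P[:,:2]-c[:2])[2][0];print(n,'loop',len(P),P.min(0).round(4),P.max(0).round(4),np.degrees(np.arctan2(w[1],w[0])).round(1))
    # pixel mask: top ridge cast on z=.082
    P=X[m];
    Q=P[P[:,2]<.055]
    if len(Q)>5:
        w=np.linalg.svd(Q[:,:2]-Q.mean(0)[:2])[2][0];print('  strip',len(Q),Q.mean(0).round(4),Q.min(0).round(4),Q.max(0).round(4),np.degrees(np.arctan2(w[1],w[0])).round(1))
    s=im.max(2).astype(int)-im.min(2)
    w=(d>0)&(s<45)&(abs(z-.13)<.005)&(im.max(2)>120)&(abs(X[...,0]-.615)<.09)&(abs(X[...,1]-.11)<.09)
    nb,l,st,ce=cv2.connectedComponentsWithStats(w.astype(np.uint8));i=1+np.argmax(st[1:,4]);T=l==i
    print('  blocktop',rect(X[T]),np.median(z[T]).round(4))
    # bore: hole contour in top mask
    cs,hi=cv2.findContours(T.astype(np.uint8),cv2.RETR_CCOMP,cv2.CHAIN_APPROX_NONE)
    hs=[c for c,hh in zip(cs,hi[0]) if hh[3]>=0 and len(c)>60]
    for c in hs:
        Y=onplane(c.reshape(-1,2),C,.13);(cc,r)=cv2.minEnclosingCircle((Y[:,:2]*1000).astype(np.float32));el=cv2.fitEllipse((Y[:,:2]*1000).astype(np.float32));print('  bore',np.round(cc,1),r,np.round(el[0],1),np.round(el[1],1))
    hsv=cv2.cvtColor(im,cv2.COLOR_RGB2HSV);h=hsv[...,0]
    g=(d>0)&(h>55)&(h<85)&(hsv[...,1]>110)&(X[...,1]<-.2)&(X[...,0]>.32)&(X[...,0]<.55)
    P=X[g&(abs(z-.04)<.006)]
    if len(P)>50: print('  tray rim',rect(P),np.median(P[:,2]))
    g2=cv2.findContours(g.astype(np.uint8),0,cv2.CHAIN_APPROX_NONE)[0]
    # hook
    steel=(d>0)&(z<.15)&(z>.015)&(abs(X[...,0]-.49)<.06)&(abs(X[...,1]-.32)<.045)&(B>R-5)
    P=X[steel]
    for lo in np.arange(.02,.15,.02):
        Q=P[(P[:,2]>lo)&(P[:,2]<lo+.02)]
        if len(Q)>2: print('  rod z%.2f'%lo,len(Q),np.median(Q,0).round(4),Q.min(0).round(4),Q.max(0).round(4))
    b=(d>0)&(z>.166)&(z<.18)&(abs(X[...,0]-.476)<.05)&(abs(X[...,1]-.32)<.1)&(R<150)&(R>B+15)
    if b.sum()>50: print('  bar',rect(X[b]),np.median(z[b]).round(4))
E
python3 m2.py
```

```text
scene loop 45 [0.6138 0.089  0.067 ] [0.62   0.1342 0.0866] 85.9
  strip 60 [0.6151 0.099  0.0442] [0.6077 0.0803 0.0393] [0.6213 0.1132 0.0524] 84.3
  blocktop [array([613.5, 112.4]), array([136.9, 138.8]), np.float64(80.8)] 0.1313
  tray rim [array([ 431.9, -319.2]), array([173.2, 172.6]), np.float64(83.8)] 0.03958013765276314
  rod z0.02 20 [0.484  0.3199 0.0362] [0.4771 0.3173 0.0321] [0.4998 0.3226 0.0393]
  rod z0.04 19 [0.4788 0.3204 0.0471] [0.4747 0.3178 0.0402] [0.4999 0.3227 0.0557]
  rod z0.06 9 [0.4777 0.319  0.0678] [0.4764 0.3175 0.0621] [0.4794 0.3207 0.0755]
  rod z0.08 10 [0.4767 0.3185 0.0872] [0.4752 0.3175 0.0818] [0.479  0.3201 0.0998]
  rod z0.10 9 [0.4782 0.3188 0.1087] [0.4759 0.3177 0.1008] [0.4794 0.32   0.1178]
  rod z0.12 5 [0.4776 0.3189 0.1276] [0.4768 0.3175 0.1225] [0.4792 0.3197 0.1278]
  bar [array([475.5, 319.7]), array([ 25.6, 150.4]), np.float64(6.1)] 0.1731
side loop 18 [0.615  0.0895 0.0642] [0.6193 0.1217 0.0846] 87.3
  blocktop [array([614.8, 112.9]), array([140.2, 138.6]), np.float64(80.2)] 0.1286
  bore [616.2 114. ] 48.74553680419922 [616.
[... 809 characters left out ...]
0811 0.0423] [0.62   0.1363 0.0548] -94.3
  blocktop [array([613.3, 110.7]), array([137.1, 136.8]), np.float64(80.5)] 0.1308
  bore [613.4 112.1] 46.023963928222656 [613.4 112.4] [90.  90.8]
  tray rim [array([ 358.3, -248. ]), array([52.8, 23.2]), np.float64(58.2)] 0.040109088057889875
  rod z0.02 132 [0.484  0.318  0.0366] [0.4742 0.3148 0.0332] [0.4988 0.3218 0.0398]
  rod z0.04 115 [0.4774 0.3175 0.047 ] [0.4735 0.3149 0.0401] [0.4992 0.3221 0.06  ]
  rod z0.06 76 [0.4764 0.3163 0.0695] [0.4738 0.3147 0.0601] [0.4779 0.3193 0.0799]
  rod z0.08 38 [0.476  0.3162 0.0841] [0.4741 0.3146 0.0803] [0.4775 0.3186 0.093 ]
  bar [array([479.6, 266.9]), array([23.4, 47.6]), np.float64(5.4)] 0.1727
```

```bash
cat > go.py <<'E'
import sys
from h import *
# target: x y z yawdeg(of tool y axis from world x), tool down
x,y,z,yaw=map(float,sys.argv[1:5]);s=robot.read_state()
R=Ro.from_quat(s['tcp_rot']); a=np.radians(yaw)
ty=np.array([np.cos(a),np.sin(a),0]);tz=np.array([0,0,-1.]);tx=np.cross(ty,tz)
Rt=Ro.from_matrix(np.c_[tx,ty,tz])
print('t',round(s['time'],2),'pos',s['ee_pos'].round(4),'F',s['ft_force'].round(1),'w',round(s['width'],4))
print('shift',((R.inv().apply(np.array([x,y,z])-s['ee_pos']))/.025).round(2),'rot',((R.inv()*Rt).as_rotvec(degrees=True)/6).round(2))
E
python3 go.py .4765 .319 .20 5.5
```

```text
t 1.1 pos [0.6154 0.1285 0.2512] F [-0.8 -0.4 -0.7] w 0.0848
shift [ 7.61 -5.57  2.04] rot [ 0.    0.01 -0.93]
```

```bash
python3 -m handwheel '[[[85,0.9,-0.6,0.1,0,0,-0.1],[85,2.1,-1.5,0.3,0,0,-0.2],[85,3.4,-2.5,0.6,0,0,-0.4],[85,4.7,-3.5,1.0,0,0,-0.6],[85,6.0,-4.5,1.5,0,0,-0.8],[85,7.1,-5.2,1.9,0,0,-0.9],[85,7.6,-5.57,2.0,0,0,-0.93],[85,7.6,-5.57,2.0,0,0,-0.93]]]'
python3 go.py .4765 .319 .14 5.5
```

```text
time: 1.9
ee_pos: [0.4748, 0.3209, 0.201]
tcp_rot: [0.671, 0.742, -0.0, -0.0]
ft_force: [0.7, 0.1, 0.7]
width: 0.0848
t 1.9 pos [0.4748 0.3209 0.201 ] F [0.7 0.1 0.7] w 0.0848
shift [-0.08  0.06  2.44] rot [-0.01  0.    0.04]
```

```bash
python3 - <<'E'
from h import *
im,d,s=snap('wrist','w2');print(s['ee_pos'])
for i in range(4):
    robot.grab_frame('side') if i<2 else 0
    print(robot.read_state()['ee_pos'].round(4))
E
```

```text
[0.47477645 0.3209336  0.2010104 ]
[0.4777 0.318  0.2017]
[0.4781 0.3176 0.2018]
[0.4781 0.3176 0.2018]
[0.4781 0.3176 0.2018]
```

View pics/w2.png

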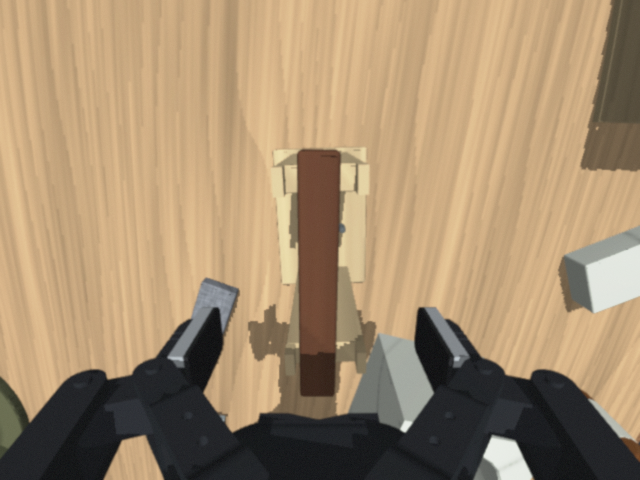

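The bar runs straight down the middle of the wrist view at column 319, between the fingers and parallel to the tool x axis. Next I'll descend and grip.

```bash
python3 -m handwheel '[[[85,0.05,-0.05,0.5,0,0,0],[85,0.05,-0.05,1.0,0,0,0],[85,0.05,-0.05,1.5,0,0,0],[85,0.05,-0.05,2.0,0,0,0],[85,0.05,-0.05,2.3,0,0,0],[85,0.05,-0.05,2.45,0,0,0],[85,0.05,-0.05,2.45,0,0,0],[85,0.05,-0.05,2.45,0,0,0]]]' 60
python3 -m handwheel '[[[18,0,0,0,0,0,0],[18,0,0,0,0,0,0],[18,0,0,0,0,0,0],[18,0,0,0,0,0,0],[18,0,0,0,0,0,0],[18,0,0,0,0,0,0],[18,0,0,0,0,0,0],[18,0,0,0,0,0,0]]]' 60
python3 go.py .4765 .319 .14 5.5
python3 - <<'E'
from h import *
snap('side','d3');snap('wrist','w3')
E
```

```text
time: 2.85
ee_pos: [0.4746, 0.3214, 0.1405]
tcp_rot: [0.672, 0.741, 0.0, 0.0]
ft_force: [-0.1, 0.2, -0.3]
width: 0.0849
time: 3.65
ee_pos: [0.4746, 0.3212, 0.1404]
tcp_rot: [0.672, 0.741, 0.0, 0.0]
ft_force: [-0.0, 0.8, 2.7]
width: 0.0213
t 3.65 pos [0.4746 0.3212 0.1404] F [-0.   0.8  2.7] w 0.0213
shift [-0.1   0.07  0.02] rot [ 0.01 -0.    0.01]
```

View pics/d3.png

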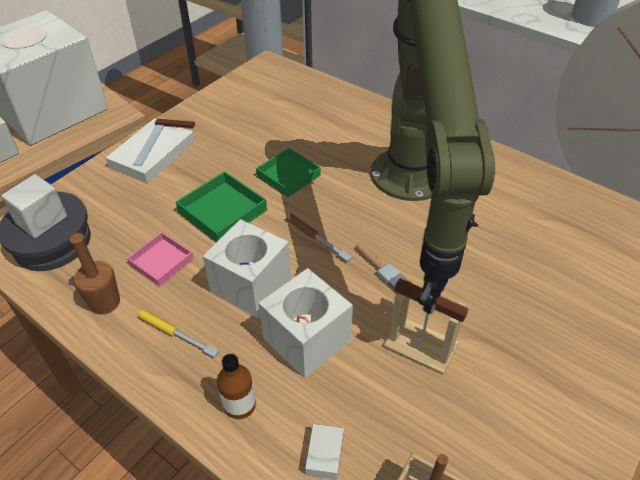

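View pics/w3.png

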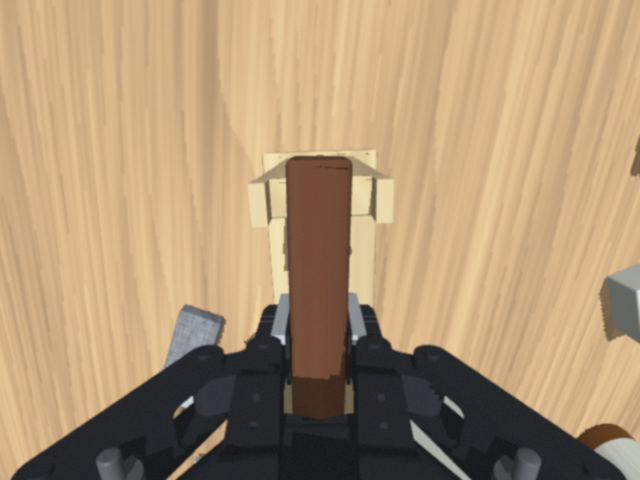

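```bash
python3 - <<'E'
from h import *
s=robot.read_state();print(s['time'],s['ee_pos'].round(4),s['joint_positions'].round(4),s['qvel'].round(4))
E
python3 -m handwheel '[[[18,0,0,0,0,0,0],[18,0,0,0,0,0,0],[18,0,0,0,0,0,0],[18,0,0,0,0,0,0],[18,0,0,0,0,0,0],[18,0,0,0,0,0,0],[18,0,0,0,0,0,0],[18,0,0,0,0,0,0]]]' 60
python3 - <<'E'
from h import *
s=robot.read_state();print(s['time'],s['ee_pos'].round(4),s['joint_positions'].round(4),s['qvel'].round(4))
E
```

```text
3.75 [0.4746 0.3213 0.1404] [-0.3803  0.236  -0.2981  1.7533  0.075   1.1628 -0.6029] [ 0.0008 -0.0014 -0.0008 -0.0008  0.0006  0.002  -0.    ]
time: 4.55
ee_pos: [0.4746, 0.3212, 0.1404]
tcp_rot: [0.672, 0.741, 0.0, 0.0]
ft_force: [0.2, -0.2, 5.4]
width: 0.0212
4.55 [0.4746 0.3212 0.1404] [-0.3803  0.236  -0.298   1.7533  0.075   1.1628 -0.6029] [ 0.0003 -0.0008 -0.0001 -0.0036  0.0013 -0.0039 -0.    ]
```

```bash
python3 -m handwheel '[[[18,0,0,-0.3,0,0,0],[18,0,0,-0.8,0,0,0],[18,0,0,-1.6,0,0,0],[18,0,0,-2.6,0,0,0],[18,0,0,-3.8,0,0,0],[18,0,0,-4.9,0,0,0],[18,0,0,-5.6,0,0,0],[18,0,0,-5.6,0,0,0]]]' 60
python3 - <<'E'
from h import *
robot.grab_frame('wrist')
im,d,s=snap('side','d4');im,d,s=snap('scene','s4');im,d,s=snap('wrist','w4');print(s['ee_pos'],s['tcp_rot'],s['ft_force'],s['width'])
E
```

```text
time: 5.35
ee_pos: [0.4754, 0.322, 0.2835]
tcp_rot: [0.672, 0.741, 0.003, 0.001]
ft_force: [0.8, 0.9, -1.5]
width: 0.0215
[0.47384036 0.32062288 0.27881612] [ 6.71869496e-01  7.40668812e-01 -1.02501116e-03 -2.00397854e-04] [-0.18180733 -0.35546543 -1.23841377] 0.020855336859958138
```

View pics/d4.png

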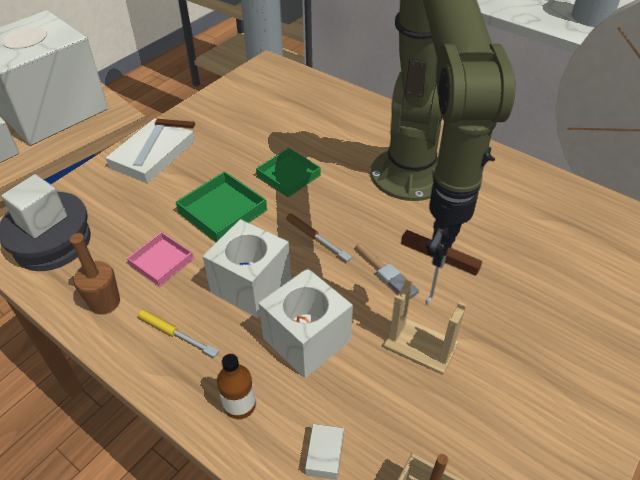

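View pics/w4.png

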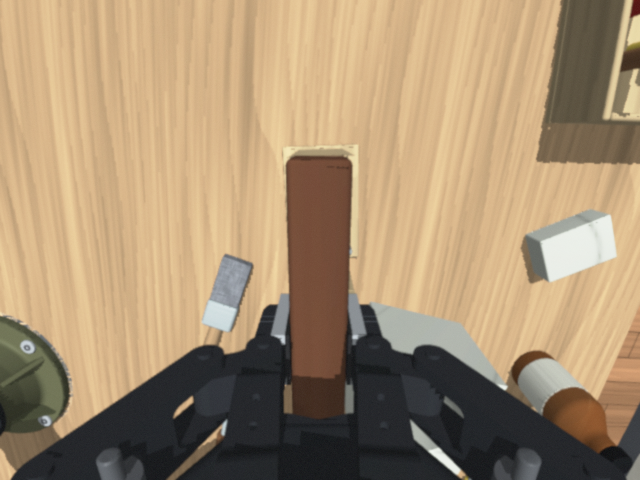

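The hook is held and hanging straight below the gripper, with its tip at (430,300) in the side view. The bar is centred in the wrist view. Next I'll measure the hook's pose in the hand.

```bash
python3 - <<'E'
from h import *
p=np.array([.4738,.3206,.2788]);a=np.radians(5.6)
hx=np.array([np.cos(a),np.sin(a),0]);hy=np.array([-np.sin(a),np.cos(a),0])
for n,fn in [('scene','s4'),('side','d4')]:
    f=np.load(f'pics/{fn}.npz');im=f['im'];d=f['d'];C=cam(n,f['p'],f['q']);X=cloud(d,C)
    R,G,B=[im[...,i].astype(int) for i in range(3)]
    L=np.stack([(X-p)@hx,(X-p)@hy,X[...,2]],-1)
    m=(d>0)&(abs(L[...,0])<.06)&(abs(L[...,1])<.04)&(L[...,2]>.15)&(L[...,2]<.27)&(B>R-8)
    P=L[m]
    for lo in np.arange(.15,.27,.015):
        Q=P[(P[:,2]>lo)&(P[:,2]<lo+.015)]
        if len(Q)>2: print(n,'z%.3f'%lo,len(Q),np.median(Q,0).round(4),Q.min(0).round(4),Q.max(0).round(4))
    b=(d>0)&(abs(L[...,0])<.03)&(abs(L[...,1])<.1)&(L[...,2]>.27)&(L[...,2]<.33)&(R>B+15)&(R<150)&(R>60)
    Q=L[b];print(n,'bar',len(Q),Q.min(0).round(4),Q.max(0).round(4))
E
```

```text
scene z0.165 18 [ 0.0094 -0.0023  0.1762] [-0.0015 -0.0042  0.1709] [0.0249 0.0007 0.18  ]
scene z0.180 25 [ 0.0141 -0.0022  0.1861] [ 0.0004 -0.0043  0.1803] [2.750e-02 1.000e-04 1.949e-01]
scene z0.195 9 [ 0.0022 -0.0018  0.2035] [ 0.0011 -0.0034  0.1964] [ 0.0047 -0.0004  0.209 ]
scene z0.210 11 [ 0.0031 -0.0023  0.2173] [ 0.0012 -0.0034  0.2116] [ 0.0044 -0.0005  0.224 ]
scene z0.225 10 [ 0.003  -0.0025  0.234 ] [ 0.0003 -0.0036  0.2259] [ 0.0045 -0.0005  0.2388]
scene z0.240 11 [ 0.003  -0.0022  0.248 ] [ 0.001  -0.0037  0.24  ] [ 4.90e-03 -1.00e-04  2.55e-01]
scene z0.255 4 [ 0.0033 -0.0017  0.2567] [ 0.0025 -0.0032  0.2555] [0.0044 0.0004 0.2592]
scene bar 443 [-0.0194 -0.0762  0.2845] [0.0252 0.0742 0.3278]
side z0.165 16 [ 0.0095 -0.0004  0.1746] [ 0.0029 -0.003   0.1721] [0.0278 0.0011 0.1791]
side z0.180 18 [ 0.0157 -0.0004  0.1861] [ 0.0037 -0.0016  0.1803] [0.0294 0.0011 0.1948]
side z0.195 8 [ 0.0047 -0.0004  0.2026] [ 0.003  -0.0021  0.1984] [0.0064 0.0008 0.2085]
side z0.210 10 [ 0.0052 -0.0005  0.2176] [ 0.0022 -0.0022  0.2139] [0.007  0.001  0.2246]
side z0.225 9 [ 0.0042 -0.0005  0.2319] [ 0.0036 -0.0015  0.2252] [0.0062 0.0009 0.239 ]
side z0.240 7 [ 0.0051 -0.0005  0.2477] [ 0.0034 -0.0016  0.2427] [0.0079 0.0007 0.2517]
side z0.255 7 [ 0.0047 -0.0004  0.2582] [ 0.0039 -0.0021  0.2551] [0.0087 0.0012 0.262 ]
side bar 468 [-0.02   -0.0762  0.2786] [0.0266 0.0747 0.3286]
```

```bash
python3 go.py .5792 .1153 .28 -4.5
```

```text
t 5.55 pos [0.4737 0.3205 0.2784] F [-0.8 -0.6 -1.3] w 0.0211
shift [-8.58  3.4  -0.06] rot [-0.02  0.02  1.68]
```

```bash
python3 -m handwheel '[[[18,-0.6,0.2,-0.1,0,0,0.1],[18,-1.6,0.6,-0.1,0,0,0.3],[18,-3.0,1.2,-0.1,0,0,0.6],[18,-4.6,1.8,-0.1,0,0,0.9],[18,-6.2,2.5,-0.1,0,0,1.2],[18,-7.6,3.0,-0.1,0,0,1.5],[18,-8.4,3.3,-0.1,0,0,1.68],[18,-8.58,3.4,-0.06,0,0,1.68]]]'
python3 -m handwheel '[[[18,0,0,0,0,0,0],[18,0,0,0,0,0,0],[18,0,0,0,0,0,0],[18,0,0,0,0,0,0],[18,0,0,0,0,0,0],[18,0,0,0,0,0,0],[18,0,0,0,0,0,0],[18,0,0,0,0,0,0]]]'
python3 go.py .5792 .1153 .2 -4.5
python3 - <<'E'
from h import *
im,d,s=snap('side','d5');im,d,s=snap('scene','s5');im,d,s=snap('wrist','w5');print(s['ee_pos'])
E
```

```text
time: 6.35
ee_pos: [0.5811, 0.1106, 0.2812]
tcp_rot: [0.737, 0.676, -0.001, 0.001]
ft_force: [0.6, -0.3, -1.2]
width: 0.0211
time: 7.15
ee_pos: [0.5798, 0.1159, 0.2816]
tcp_rot: [0.734, 0.679, 0.0, 0.0]
ft_force: [0.5, -0.2, -1.0]
width: 0.0211
t 7.15 pos [0.5798 0.1159 0.2816] F [ 0.5 -0.2 -1. ] w 0.0211
shift [-0.03 -0.02  3.26] rot [0. 0. 0.]
[0.57987418 0.11579139 0.28158322]
```

View pics/s5.png

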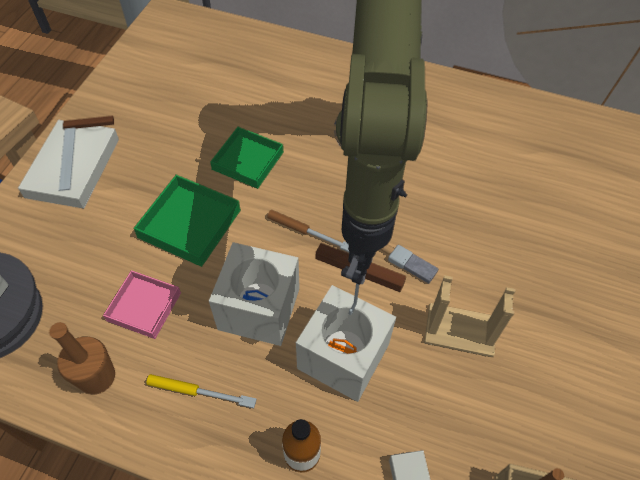

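View pics/w5.png

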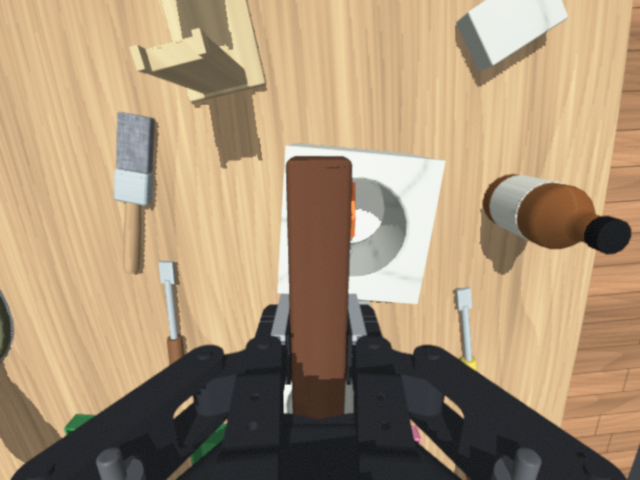

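The hook hangs over the orange bore, with the rod foot at about (357,308) in the scene view. Before lowering it I'll check its offset from the loop within the same pictures.

```bash
cat > rel.py <<'E'
import sys
from h import *
cx,cy,yaw,zlo,zhi=map(float,sys.argv[1:6]);p=np.array([cx,cy,0]);a=np.radians(yaw)
hx=np.array([np.cos(a),np.sin(a),0]);hy=np.array([-np.sin(a),np.cos(a),0])
for arg in sys.argv[6:]:
    n,fn=arg.split(':')
    f=np.load(f'pics/{fn}.npz');im=f['im'];d=f['d'];C=cam(n,f['p'],f['q']);X=cloud(d,C)
    R,G,B=[im[...,i].astype(int) for i in range(3)]
    L=np.stack([(X-p)@hx,(X-p)@hy,X[...,2]],-1)
    near=(d>0)&(abs(L[...,0])<.06)&(abs(L[...,1])<.04)
    P=L[near&(L[...,2]>zlo)&(L[...,2]<zhi)&(B>R-8)]
    for lo in np.arange(zlo,zhi,.02):
        Q=P[(P[:,2]>lo)&(P[:,2]<lo+.02)]
        if len(Q)>2: print(n,'rod z%.3f'%lo,len(Q),np.median(Q,0).round(4),Q.min(0).round(4),Q.max(0).round(4))
    Q=L[near&(R>130)&(R-B>100)&(G<.6*R)]
    if len(Q)>3:
        zt=Q[:,2].max();T=Q[Q[:,2]>zt-.012];print(n,'loop top',len(T),np.median(T,0).round(4),T.min(0).round(4),T.max(0).round(4))
E
python3 rel.py .6155 .111 -4.5 .16 .26 scene:s5 side:d5
```

```text
scene rod z0.160 29 [-0.027   0.0014  0.1768] [-0.0358 -0.0023  0.1737] [-0.0116  0.0038  0.1795]
scene rod z0.180 32 [-0.0288  0.001   0.1883] [-0.0361 -0.0017  0.1801] [-0.0103  0.0035  0.1996]
scene rod z0.200 13 [-3.380e-02  2.000e-04  2.108e-01] [-0.0348 -0.0018  0.2005] [-0.0318  0.0031  0.2167]
scene rod z0.220 13 [-0.0334  0.001   0.2292] [-0.0359 -0.0011  0.2202] [-0.0318  0.0029  0.2378]
scene rod z0.240 9 [-0.0337  0.0005  0.2435] [-0.0355 -0.001   0.2408] [-0.0318  0.0029  0.2533]
scene loop top 26 [0.0015 0.0026 0.0806] [-0.0011 -0.0158  0.0767] [0.0029 0.0147 0.0881]
side rod z0.160 33 [-0.0234  0.002   0.1753] [-0.0374 -0.0013  0.1714] [-0.0108  0.0052  0.1791]
side rod z0.180 27 [-0.0323  0.0017  0.1856] [-0.0349 -0.0006  0.1803] [-0.0106  0.0047  0.1999]
side rod z0.200 12 [-0.033   0.002   0.2134] [-0.035  -0.0013  0.2028] [-0.0318  0.0044  0.2191]
side rod z0.220 14 [-0.0327  0.003   0.2323] [-0.0345  0.0005  0.2209] [-0.0305  0.0042  0.2398]
side rod z0.240 12 [-0.0332  0.0023  0.2492] [-3.50e-02 -2.00e-04  2.41e-01] [-0.0312  0.0043  0.2594]
side loop top 14 [0.0023 0.0001 0.0776] [ 0.0004 -0.0198  0.0724] [0.0042 0.0086 0.0843]
```

```bash
python3 -m handwheel '[[[18,0,0,0.3,0,0,0],[18,0,0,0.8,0,0,0],[18,0,0,1.4,0,0,0],[18,0,0,2.0,0,0,0],[18,0,0,2.5,0,0,0],[18,0,0,2.8,0,0,0],[18,0,0,3.0,0,0,0],[18,0,0,3.0,0,0,0]]]'
python3 -m handwheel '[[[18,0,0,0.3,0,0,0],[18,0,0,0.6,0,0,0],[18,0,0,0.9,0,0,0],[18,0,0,1.2,0,0,0],[18,0,0,1.5,0,0,0],[18,0,0,1.8,0,0,0],[18,0,0,1.9,0,0,0],[18,0,0,1.9,0,0,0]]]'
python3 -m handwheel '[[[18,0,0,0,0,0,0],[18,0,0,0,0,0,0],[18,0,0,0,0,0,0],[18,0,0,0,0,0,0],[18,0,0,0,0,0,0],[18,0,0,0,0,0,0],[18,0,0,0,0,0,0],[18,0,0,0,0,0,0]]]'
python3 go.py .5792 .1153 .1586 -4.5
python3 - <<'E'
from h import *
im,d,s=snap('side','d6');im,d,s=snap('scene','s6')
a=cv2.imread('pics/s6.png')[280:380,290:410];b=cv2.imread('pics/d6.png')[260:360,250:370]
cv2.imwrite('pics/c6.png',np.vstack([cv2.resize(a,(360,300),interpolation=2),cv2.resize(b,(360,300),interpolation=2)]))
E
python3 rel.py .6155 .111 -4.5 .05 .17 scene:s6 side:d6
```

```text
time: 8.1
ee_pos: [0.5796, 0.1158, 0.2059]
tcp_rot: [0.734, 0.679, -0.0, -0.0]
ft_force: [-0.8, -0.1, -1.2]
width: 0.0212
time: 8.9
ee_pos: [0.5795, 0.1158, 0.1584]
tcp_rot: [0.734, 0.679, -0.0, -0.0]
ft_force: [-0.3, 0.2, -1.0]
width: 0.021
time: 9.7
ee_pos: [0.5799, 0.1158, 0.1591]
tcp_rot: [0.734, 0.679, -0.0, 0.0]
ft_force: [0.4, -0.3, -1.3]
width: 0.0212
t 9.7 pos [0.5799 0.1158 0.1591] F [ 0.4 -0.3 -1.3] w 0.0212
shift [-0.02 -0.02  0.02] rot [ 0.  0. -0.]
scene rod z0.050 207 [-0.0396  0.0001  0.0599] [-0.0497 -0.0398  0.05  ] [-0.0103  0.0397  0.07  ]
scene rod z0.070 183 [-0.0402 -0.0056  0.08  ] [-0.0492 -0.0398  0.0701] [-0.0131  0.0399  0.0899]
scene rod z0.090 144 [-0.038   0.003   0.0988] [-0.0491 -0.0397  0.0902] [-0.021   0.0397  0.11  ]
scene rod z0.110 140 [-0.0346  0.0067  0.122 ] [-0.048  -0.0399  0.11  ] [0.0562 0.04   0.13  ]
scene rod z0.130 118 [-0.0303  0.0011  0.1319] [-0.044  -0.0399  0.1301] [0.0599 0.0398 0.1365]
scene rod z0.150 5 [-0.0192  0.0128  0.165 ] [-0.0235  0.0112  0.1634] [-0.0185  0.0146  0.169 ]
scene loop top 30 [0.0012 0.0023 0.0818] [-0.0014 -0.0158  0.0777] [0.0033 0.0142 0.0894]
side rod z0.050 166 [-0.0361 -0.0174  0.0596] [-0.0485 -0.0399  0.0506] [-0.0102  0.0136  0.0699]
side rod z0.070 164 [-0.0381 -0.0189  0.0805] [-0.0491 -0.0399  0.0702] [0.0193 0.0221 0.09  ]
side rod z0.090 172 [-0.0384 -0.0215  0.1002] [-0.0488 -0.0397  0.09  ] [0.0251 0.0276 0.1099]
side rod z0.110 286 [-0.0309  0.0004  0.1257] [-0.0495 -0.0399  0.11  ] [0.0594 0.0399 0.13  ]
side rod z0.130 40 [0.0434 0.0035 0.131 ] [-0.0417 -0.0394  0.13  ] [0.0589 0.0391 0.1366]
side rod z0.150 21 [-0.0174  0.0122  0.1669] [-0.0238 -0.0012  0.1588] [-0.0118  0.0152  0.1695]
side loop top 18 [0.0028 0.0021 0.0811] [-0.0017 -0.0152  0.0748] [0.0044 0.0115 0.086 ]
```

View pics/c6.png

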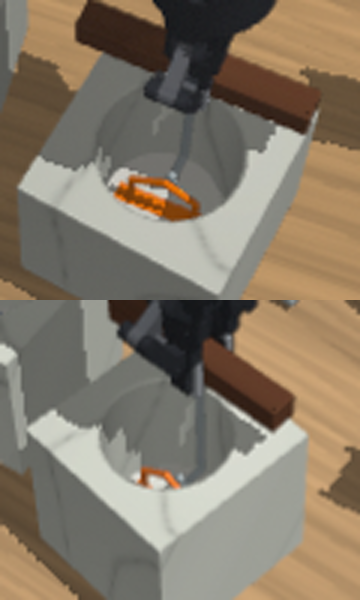

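The hook is down in the bore behind the loop with no contact force. I'll advance it 24 mm under the gable.

```bash
python3 -m handwheel '[[[18,0,0.15,0,0,0,0],[18,0,0.3,0,0,0,0],[18,0,0.45,0,0,0,0],[18,0,0.6,0,0,0,0],[18,0,0.75,0,0,0,0],[18,0,0.88,0,0,0,0],[18,0,0.96,0,0,0,0],[18,0,0.96,0,0,0,0]]]'
python3 -m handwheel '[[[18,0,0,0,0,0,0],[18,0,0,-0.1,0,0,0],[18,0,0,-0.2,0,0,0],[18,0,0,-0.3,0,0,0],[18,0,0,-0.4,0,0,0],[18,0,0,-0.5,0,0,0],[18,0,0,-0.6,0,0,0],[18,0,0,-0.6,0,0,0]]]'
python3 - <<'E'
from h import *
im,d,s=snap('side','d7');im,d,s=snap('scene','s7');print(s['ee_pos'],s['ft_force'])
a=cv2.imread('pics/s7.png')[280:380,290:410];b=cv2.imread('pics/d7.png')[260:360,250:370]
cv2.imwrite('pics/c7.png',np.vstack([cv2.resize(a,(360,300),interpolation=2),cv2.resize(b,(360,300),interpolation=2)]))
E
```

```text
time: 10.6
ee_pos: [0.604, 0.1139, 0.159]
tcp_rot: [0.734, 0.679, 0.0, 0.0]
ft_force: [-0.8, -0.1, -1.3]
width: 0.0212
time: 11.4
ee_pos: [0.6041, 0.1141, 0.1747]
tcp_rot: [0.734, 0.679, 0.0, 0.0]
ft_force: [0.0, 0.2, -1.1]
width: 0.0214
[0.60390563 0.11402511 0.17433608] [-0.87783317 -0.68617135 -2.03268034]
```

View pics/c7.png

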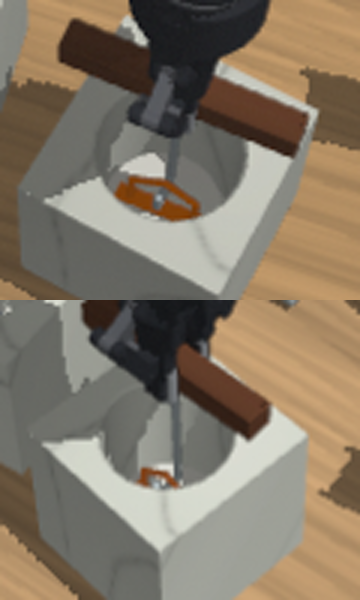

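The tip shows through the loop's opening, close to its middle. I'll raise slowly and watch for the core's weight.

```bash
python3 -m handwheel '[[[18,0,0,-0.1,0,0,0],[18,0,0,-0.2,0,0,0],[18,0,0,-0.3,0,0,0],[18,0,0,-0.4,0,0,0],[18,0,0,-0.5,0,0,0],[18,0,0,-0.6,0,0,0],[18,0,0,-0.7,0,0,0],[18,0,0,-0.8,0,0,0]]]' 80
python3 -m handwheel '[[[18,0,0,-0.1,0,0,0],[18,0,0,-0.2,0,0,0],[18,0,0,-0.3,0,0,0],[18,0,0,-0.4,0,0,0],[18,0,0,-0.5,0,0,0],[18,0,0,-0.6,0,0,0],[18,0,0,-0.7,0,0,0],[18,0,0,-0.7,0,0,0]]]' 80
python3 - <<'E'
from h import *
im,d,s=snap('side','d8');im,d,s=snap('scene','s8');print(s['ee_pos'],s['ft_force'],s['torque'])
a=cv2.imread('pics/s8.png')[280:380,290:410];b=cv2.imread('pics/d8.png')[260:360,250:370]
cv2.imwrite('pics/c8.png',np.vstack([cv2.resize(a,(360,300),interpolation=2),cv2.resize(b,(360,300),interpolation=2)]))
E
python3 rel.py .6155 .111 -4.5 .17 .18 scene:s8 side:d8
```

```text
time: 12.3
ee_pos: [0.6035, 0.1139, 0.1939]
tcp_rot: [0.734, 0.679, -0.0, -0.0]
ft_force: [-0.6, 0.7, -5.8]
width: 0.0206
time: 13.1
ee_pos: [0.6041, 0.114, 0.2121]
tcp_rot: [0.734, 0.679, 0.0, 0.0]
ft_force: [0.3, 1.1, -6.0]
width: 0.0203
[0.60391321 0.11401341 0.21185477] [ 0.23966003 -0.36015798 -5.68222244] [-0.02993473  0.02489572 -0.03152728]
scene loop top 16 [0.0015 0.0133 0.107 ] [-0.0016  0.0009  0.103 ] [0.0038 0.0231 0.1139]
side rod z0.170 9 [-0.0097  0.0032  0.1742] [-0.0117 -0.0005  0.1716] [-0.0066  0.0053  0.179 ]
side loop top 13 [0.0025 0.0139 0.1043] [-0.0001 -0.0004  0.0997] [0.0042 0.0228 0.1114]
```

View pics/c8.png

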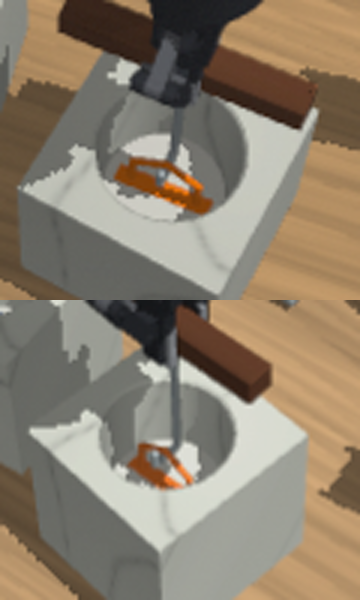

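```bash
python3 - <<'E'
import cv2,numpy as np
a=cv2.imread('pics/s8.png')[315:365,315:375];b=cv2.imread('pics/d8.png')[285:335,275:335]
cv2.imwrite('pics/c8b.png',np.hstack([cv2.resize(a,(400,333),interpolation=2),cv2.resize(b,(400,333),interpolation=2)]))
from h import *
for n,fn in(('scene','s8'),('side','d8')):
    f=np.load(f'pics/{fn}.npz');im=f['im'];d=f['d'];X=cloud(d,cam(n));R,G,B=[im[...,i].astype(int) for i in range(3)]
    m=(d>0)&(abs(X[...,0]-.615)<.05)&(abs(X[...,1]-.111)<.045)&(R>130)&(R-B>100)&(G<.6*R)
    v,u=np.nonzero(m)
    P=X[m];o=np.argsort(P[:,1]);print(n);print(np.c_[u[o],v[o],(P[o]*1000).round(0)][::3].astype(int).tolist())
    # core top white pts
    s=im.max(2).astype(int)-im.min(2)
    w=(d>0)&(s<40)&(im.min(2)>150)&(abs(X[...,0]-.614)<.044)&(abs(X[...,1]-.112)<.044)&(X[...,2]<.1)&(X[...,2]>.03)
    Q=X[w]
    if len(Q)>10:
        A=np.c_[Q[:,:2],np.ones(len(Q))];c=np.linalg.lstsq(A,Q[:,2],rcond=None)[0];print('top plane',len(Q),Q.mean(0),'slopes',c[:2])
E
```

```text
scene
[[341, 344, 620, 107, 73], [344, 342, 614, 111, 71], [345, 341, 610, 112, 69], [345, 343, 615, 113, 71], [346, 342, 613, 115, 73], [347, 336, 617, 116, 111], [347, 343, 616, 117, 76], [348, 337, 618, 118, 109], [348, 344, 616, 119, 73], [349, 344, 616, 121, 74], [350, 338, 618, 122, 107], [350, 345, 615, 123, 70], [351, 339, 619, 124, 106], [351, 345, 616, 125, 74], [352, 344, 613, 126, 72], [352, 345, 615, 127, 73], [353, 341, 618, 129, 100], [355, 340, 616, 131, 101], [355, 343, 619, 133, 97], [356, 343, 620, 135, 100]]
top plane 265 [0.609107   0.10304201 0.07194422] slopes [ 0.00836457 -0.02764334]
side
[[304, 318, 613, 106, 72], [305, 319, 611, 107, 67], [305, 320, 614, 109, 69], [305, 310, 615, 112, 108], [306, 321, 617, 114, 73], [308, 321, 613, 116, 69], [308, 314, 618, 121, 104], [309, 315, 620, 126, 107], [311, 318, 620, 130, 100], [312, 319, 620, 133, 100]]
top plane 135 [0.59852126 0.09960172 0.07056075] slopes [ 0.0356243  -0.12594183]
```

View pics/c8b.png

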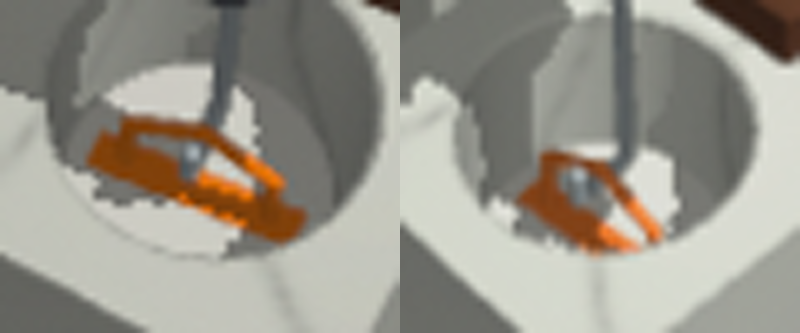

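The core is off the bore floor. The loop peaks at the hook and the core's top plane is level (slopes ≈ 0.03). I'll draw it straight up out of the bore.

```bash
python3 -m handwheel '[[[18,0,0,-0.2,0,0,0],[18,0,0,-0.5,0,0,0],[18,0,0,-0.9,0,0,0],[18,0,0,-1.3,0,0,0],[18,0,0,-1.7,0,0,0],[18,0,0,-2.1,0,0,0],[18,0,0,-2.5,0,0,0],[18,0,0,-2.8,0,0,0]]]' 80
python3 -m handwheel '[[[18,0,0,-0.3,0,0,0],[18,0,0,-0.7,0,0,0],[18,0,0,-1.1,0,0,0],[18,0,0,-1.5,0,0,0],[18,0,0,-1.8,0,0,0],[18,0,0,-2.1,0,0,0],[18,0,0,-2.3,0,0,0],[18,0,0,-2.4,0,0,0]]]' 80
python3 -m handwheel '[[[18,0,0,0,0,0,0],[18,0,0,0,0,0,0],[18,0,0,0,0,0,0],[18,0,0,0,0,0,0],[18,0,0,0,0,0,0],[18,0,0,0,0,0,0],[18,0,0,0,0,0,0],[18,0,0,0,0,0,0]]]' 80
python3 - <<'E'
from h import *
im,d,s=snap('side','d9');im,d,s=snap('scene','s9');print(s['ee_pos'],s['ft_force'],s['torque'])
E
```

```text
time: 14.0
ee_pos: [0.604, 0.1141, 0.2829]
tcp_rot: [0.734, 0.679, 0.0, 0.0]
ft_force: [-0.2, 0.2, -6.0]
width: 0.0208
time: 14.8
ee_pos: [0.6039, 0.114, 0.3422]
tcp_rot: [0.734, 0.679, 0.0, 0.0]
ft_force: [0.3, 0.6, -6.4]
width: 0.0209
time: 15.6
ee_pos: [0.6038, 0.114, 0.3416]
tcp_rot: [0.734, 0.679, 0.0, 0.0]
ft_force: [-1.3, -0.6, -6.5]
width: 0.0206
[0.60377839 0.11398792 0.34160679] [ 0.17817926  0.47104162 -5.90951187] [ 0.0332232   0.05192135 -0.04102624]
```

View pics/d9.png

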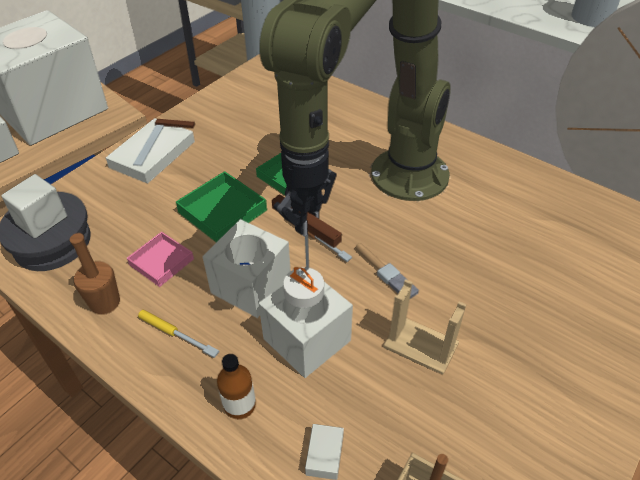

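View pics/s9.png

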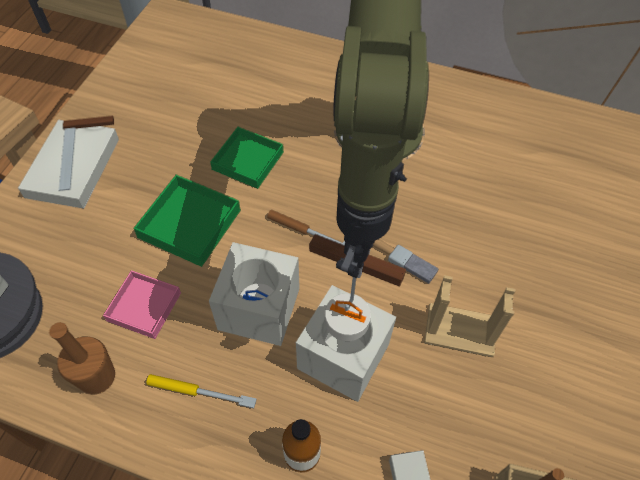

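The core hangs upright above the block, with its top at (302,280) in the side view and (347,322) in the scene view. Next I'll carry it gently to over the tray.

```bash
python3 rel.py .6155 .111 -4.5 .5 .51 scene:s9 side:d9; python3 go.py .4205 -.316 .3416 -4.5
```

```text
scene rod z0.500 264 [0.0208 0.0065 0.5057] [-0.0024 -0.0285  0.5001] [0.0264 0.0398 0.51  ]
scene loop top 15 [0.001  0.0104 0.2375] [-0.0011  0.0016  0.2335] [0.004  0.0198 0.2449]
side rod z0.500 221 [0.0183 0.0219 0.5047] [-0.0276 -0.0201  0.5   ] [0.0272 0.0398 0.5099]
side loop top 12 [0.002  0.0131 0.2329] [-1.000e-04  2.900e-03  2.308e-01] [0.004  0.0226 0.2426]
t 15.7 pos [0.6038 0.114  0.3416] F [-0.2  0.7 -6.7] w 0.0208
shift [-17.72  -5.96   0.  ] rot [0. 0. 0.]
```

```bash
python3 -m handwheel '[[[18,-0.1,-0.03,0,0,0,0],[18,-0.3,-0.1,0,0,0,0],[18,-0.6,-0.2,0,0,0,0],[18,-1.0,-0.34,0,0,0,0],[18,-1.5,-0.5,0,0,0,0],[18,-2.1,-0.7,0,0,0,0],[18,-2.7,-0.9,0,0,0,0],[18,-3.3,-1.1,0,0,0,0]]]' 80
python3 -m handwheel '[[[18,-0.6,-0.2,0,0,0,0],[18,-1.2,-0.4,0,0,0,0],[18,-1.8,-0.6,0,0,0,0],[18,-2.4,-0.8,0,0,0,0],[18,-3.0,-1.0,0,0,0,0],[18,-3.6,-1.2,0,0,0,0],[18,-4.2,-1.4,0,0,0,0],[18,-4.8,-1.6,0,0,0,0]]]' 80
python3 -m handwheel '[[[18,-0.6,-0.2,0,0,0,0],[18,-1.2,-0.4,0,0,0,0],[18,-1.8,-0.6,0,0,0,0],[18,-2.4,-0.8,0,0,0,0],[18,-3.0,-1.0,0,0,0,0],[18,-3.6,-1.2,0,0,0,0],[18,-4.2,-1.4,0,0,0,0],[18,-4.8,-1.6,0,0,0,0]]]' 80
python3 go.py .4205 -.316 .3416 -4.5
```

```text
time: 16.5
ee_pos: [0.5692, 0.0319, 0.3418]
tcp_rot: [0.735, 0.678, -0.0, 0.0]
ft_force: [0.1, 0.1, -6.0]
width: 0.021
time: 17.3
ee_pos: [0.5201, -0.0838, 0.3416]
tcp_rot: [0.734, 0.679, 0.0, 0.0]
ft_force: [0.3, -0.7, -5.5]
width: 0.0207
time: 18.1
ee_pos: [0.4707, -0.2003, 0.3416]
tcp_rot: [0.734, 0.679, 0.0, 0.0]
ft_force: [0.6, -0.2, -6.1]
width: 0.0208
t 18.1 pos [ 0.4707 -0.2003  0.3416] F [ 0.6 -0.2 -6.1] w 0.0208
shift [-4.77 -1.64  0.  ] rot [ 0.  0. -0.]
```

```bash
python3 -m handwheel '[[[18,-0.6,-0.2,0,0,0,0],[18,-1.2,-0.4,0,0,0,0],[18,-1.8,-0.6,0,0,0,0],[18,-2.4,-0.8,0,0,0,0],[18,-3.0,-1.0,0,0,0,0],[18,-3.5,-1.2,0,0,0,0],[18,-3.9,-1.35,0,0,0,0],[18,-4.2,-1.45,0,0,0,0]]]' 80
python3 -m handwheel '[[[18,-0.25,-0.08,0,0,0,0],[18,-0.4,-0.15,0,0,0,0],[18,-0.5,-0.2,0,0,0,0],[18,-0.55,-0.2,0,0,0,0],[18,-0.55,-0.2,0,0,0,0],[18,-0.55,-0.2,0,0,0,0],[18,-0.55,-0.2,0,0,0,0],[18,-0.55,-0.2,0,0,0,0]]]' 80
python3 go.py .4205 -.316 .3416 -4.5
python3 - <<'E'
from h import *
im,d,s=snap('side','d10');im,d,s=snap('scene','s10');print(s['ee_pos'],s['ft_force'])
E
```

```text
time: 18.9
ee_pos: [0.4263, -0.3019, 0.3416]
tcp_rot: [0.735, 0.679, -0.0, 0.0]
ft_force: [-1.7, 0.4, -6.2]
width: 0.0207
time: 19.7
ee_pos: [0.421, -0.314, 0.3416]
tcp_rot: [0.734, 0.679, 0.0, 0.0]
ft_force: [0.8, -0.3, -6.5]
width: 0.0211
t 19.7 pos [ 0.421  -0.314   0.3416] F [ 0.8 -0.3 -6.5] w 0.0211
shift [-0.08 -0.01 -0.  ] rot [ 0. -0.  0.]
[ 0.42093991 -0.31406978  0.34160399] [-0.16363044 -0.13347432 -6.0749761 ]
```

View pics/d10.png

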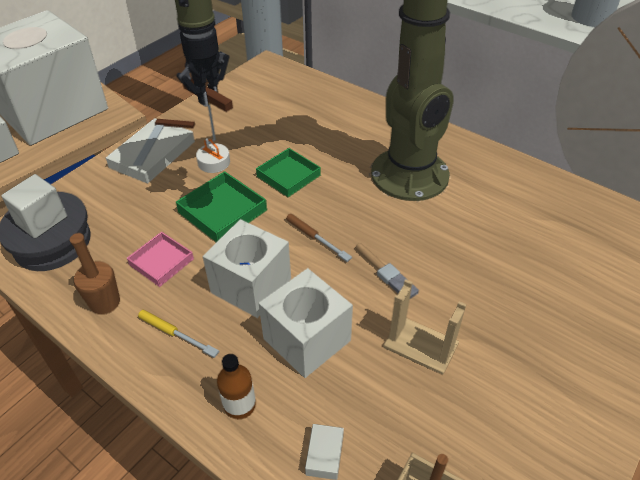

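View pics/s10.png

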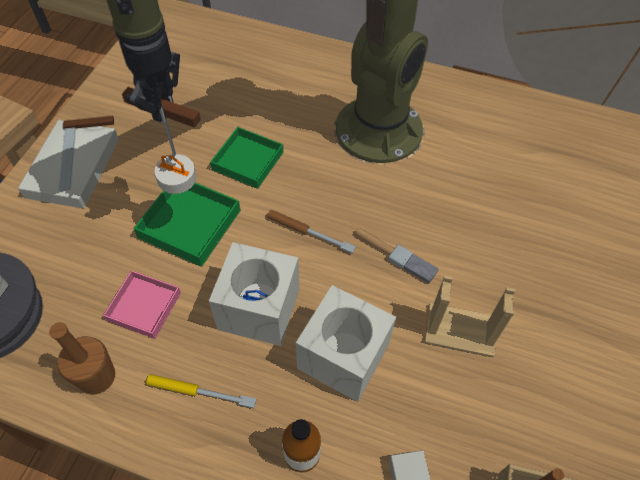

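The core hangs level above the tray (scene 175,172). I'll check its position against the tray before lowering.

```bash
cat > core.py <<'E'
import sys
from h import *
zlo,zhi=float(sys.argv[1]),float(sys.argv[2])
for arg in sys.argv[3:]:
    n,fn=arg.split(':');f=np.load(f'pics/{fn}.npz');im=f['im'];d=f['d'];X=cloud(d,cam(n,f['p'],f['q']));R,G,B=[im[...,i].astype(int) for i in range(3)]
    near=(d>0)&(abs(X[...,0]-.432)<.085)&(abs(X[...,1]+.319)<.085)&(X[...,2]>zlo)&(X[...,2]<zhi)
    s=im.max(2).astype(int)-im.min(2)
    w=near&(s<45)&(im.min(2)>70);P=X[w]
    zt=np.percentile(P[:,2],95);T=P[(P[:,2]>zt-.006)]
    A=np.c_[T[:,:2]-T[:,:2].mean(0),np.ones(len(T))];c=np.linalg.lstsq(A,T[:,2],rcond=None)[0]
    print(n,'ztop',np.median(T[:,2]).round(4),'circle',cv2.minEnclosingCircle((T[:,:2]*1000).astype(np.float32)),'mid',((T.min(0)+T.max(0))/2).round(4),'slopes',c[:2].round(3),'minz',P[:,2].min().round(4))
    o=near&(R>130)&(R-B>100)&(G<.6*R);Q=X[o]
    if len(Q): print('  orange',len(Q),Q.min(0).round(4),Q.max(0).round(4))
E
python3 core.py .15 .26 scene:s10 side:d10
```

```text
scene ztop 0.2425 circle ((432.7149353027344, -314.5701599121094), 13.531935691833496) mid [ 0.4327 -0.3128  0.2457] slopes [-0.235 -0.252] minz 0.1682
  orange 81 [ 0.4276 -0.3195  0.1969] [ 0.441  -0.2838  0.2349]
side ztop 0.2414 circle ((432.8786926269531, -314.9656677246094), 14.799295425415039) mid [ 0.4332 -0.3169  0.2449] slopes [-0.151  0.281] minz 0.1647
  orange 51 [ 0.4282 -0.3186  0.1972] [ 0.4397 -0.2854  0.2342]
```

```bash
python3 core.py .15 .21 scene:s10 side:d10
```

```text
scene ztop 0.2013 circle ((432.84375, -315.82940673828125), 41.46904373168945) mid [ 0.4324 -0.3164  0.203 ] slopes [-0.007 -0.01 ] minz 0.1682
  orange 63 [ 0.4276 -0.3195  0.1969] [ 0.441  -0.2838  0.2087]
side ztop 0.1991 circle ((432.9072570800781, -314.0170593261719), 43.74516677856445) mid [ 0.4357 -0.316   0.2006] slopes [ 0.007 -0.008] minz 0.1647
  orange 38 [ 0.4282 -0.3186  0.1972] [ 0.4397 -0.2854  0.2097]
```

The core is level, centred 3 mm from the tray's middle, with its underside at about 0.170. Next I'll lower it, slowing near the floor.

```bash
python3 -m handwheel '[[[18,-0.05,0,0.15,0,0,0],[18,-0.1,0,0.45,0,0,0],[18,-0.1,0,0.85,0,0,0],[18,-0.1,0,1.3,0,0,0],[18,-0.1,0,1.75,0,0,0],[18,-0.1,0,2.2,0,0,0],[18,-0.1,0,2.65,0,0,0],[18,-0.1,0,3.1,0,0,0]]]' 80
python3 -m handwheel '[[[18,0,0,0.45,0,0,0],[18,0,0,0.9,0,0,0],[18,0,0,1.35,0,0,0],[18,0,0,1.75,0,0,0],[18,0,0,2.1,0,0,0],[18,0,0,2.4,0,0,0],[18,0,0,2.6,0,0,0],[18,0,0,2.75,0,0,0]]]' 80
python3 -m handwheel '[[[18,0,0,0.05,0,0,0],[18,0,0,0.1,0,0,0],[18,0,0,0.15,0,0,0],[18,0,0,0.2,0,0,0],[18,0,0,0.25,0,0,0],[18,0,0,0.3,0,0,0],[18,0,0,0.35,0,0,0],[18,0,0,0.35,0,0,0]]]' 80
```

```text
time: 20.6
ee_pos: [0.4206, -0.3167, 0.263]
tcp_rot: [0.734, 0.679, -0.0, -0.0]
ft_force: [0.2, -0.4, -6.9]
width: 0.0207
time: 21.4
ee_pos: [0.4207, -0.3167, 0.195]
tcp_rot: [0.734, 0.679, -0.0, 0.0]
ft_force: [0.2, 0.1, -6.8]
width: 0.0212
time: 22.2
ee_pos: [0.4206, -0.3166, 0.1864]
tcp_rot: [0.734, 0.679, -0.0, -0.0]
ft_force: [-0.5, -0.3, -6.0]
width: 0.0209
```

```bash
python3 -m handwheel '[[[18,0,0,0.05,0,0,0],[18,0,0,0.1,0,0,0],[18,0,0,0.15,0,0,0],[18,0,0,0.2,0,0,0],[18,0,0,0.25,0,0,0],[18,0,0,0.3,0,0,0],[18,0,0,0.35,0,0,0],[18,0,0,0.38,0,0,0]]]' 80
python3 -m handwheel '[[[18,0,0,0.03,0,0,0],[18,0,0,0.06,0,0,0],[18,0,0,0.09,0,0,0],[18,0,0,0.12,0,0,0],[18,0,0,0.15,0,0,0],[18,0,0,0.18,0,0,0],[18,0,0,0.2,0,0,0],[18,0,0,0.2,0,0,0]]]' 80
```

```text
time: 23.0
ee_pos: [0.4206, -0.3167, 0.1769]
tcp_rot: [0.734, 0.679, -0.0, -0.0]
ft_force: [-0.5, -0.4, -6.3]
width: 0.0208
time: 23.8
ee_pos: [0.4207, -0.3167, 0.172]
tcp_rot: [0.734, 0.679, 0.0, 0.0]
ft_force: [0.0, -0.9, -1.6]
width: 0.0209
```

The weight has come off (−6.3 → −1.6 N), so the core is standing. I'll lower the hook 17 mm to free its tip, then back out 24 mm.

```bash
python3 -m handwheel '[[[18,0,0,0.1,0,0,0],[18,0,0,0.2,0,0,0],[18,0,0,0.3,0,0,0],[18,0,0,0.4,0,0,0],[18,0,0,0.5,0,0,0],[18,0,0,0.6,0,0,0],[18,0,0,0.68,0,0,0],[18,0,0,0.68,0,0,0]]]' 80
python3 - <<'E'
from h import *
im,d,s=snap('side','d11');im,d,s=snap('scene','s11');print(s['ee_pos'],s['ft_force'])
a=cv2.imread('pics/s11.png')[160:280,120:260];b=cv2.imread('pics/d11.png')[140:260,160:300]
cv2.imwrite('pics/c11.png',np.hstack([cv2.resize(a,(400,343),interpolation=2),cv2.resize(b,(400,343),interpolation=2)]))
E
python3 core.py .025 .045 scene:s11 side:d11
```

```text
time: 24.6
ee_pos: [0.4205, -0.3166, 0.1547]
tcp_rot: [0.734, 0.679, -0.0, -0.0]
ft_force: [0.5, -0.5, -1.3]
width: 0.0207
[ 0.42060965 -0.31668002  0.15492547] [ 0.11222431  0.31396702 -1.34771884]
scene ztop 0.0366 circle ((413.6339111328125, -342.89459228515625), 72.32501220703125) mid [ 0.4192 -0.3376  0.0382] slopes [-0.007  0.   ] minz 0.0254
  orange 37 [ 0.4244 -0.3119  0.033 ] [ 0.4411 -0.2876  0.0417]
side ztop 0.0341 circle ((412.79437255859375, -317.01715087890625), 91.45942687988281) mid [ 0.4243 -0.3171  0.038 ] slopes [-0.005 -0.002] minz 0.0252
  orange 21 [ 0.4279 -0.3117  0.0308] [ 0.4425 -0.2903  0.0423]
```

View pics/c11.png

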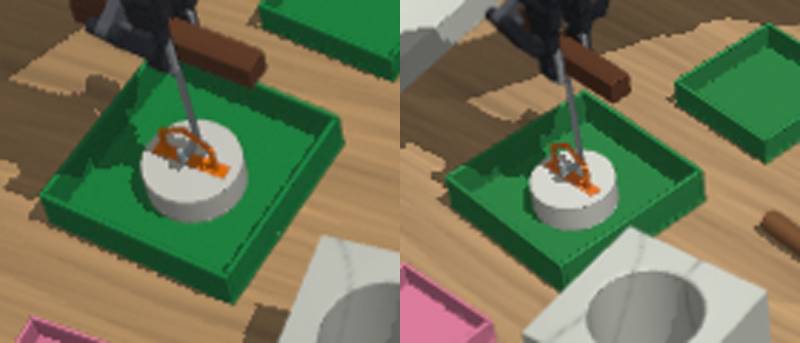

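The core stands level in the tray (top z ≈ 0.035), with the tip in the middle of the loop's opening. Now I'll back the hook out.

```bash
python3 -m handwheel '[[[18,0,-0.15,0,0,0,0],[18,0,-0.3,0,0,0,0],[18,0,-0.45,0,0,0,0],[18,0,-0.6,0,0,0,0],[18,0,-0.75,0,0,0,0],[18,0,-0.9,0,0,0,0],[18,0,-1.0,0,0,0,0],[18,0,-1.0,0,0,0,0]]]' 80
python3 - <<'E'
from h import *
im,d,s=snap('side','d12');im,d,s=snap('scene','s12');print(s['ee_pos'],s['ft_force'])
a=cv2.imread('pics/s12.png')[160:280,120:260];b=cv2.imread('pics/d12.png')[140:260,160:300]
cv2.imwrite('pics/c12.png',np.hstack([cv2.resize(a,(400,343),interpolation=2),cv2.resize(b,(400,343),interpolation=2)]))
E
```

```text
time: 25.5
ee_pos: [0.3954, -0.3148, 0.1551]
tcp_rot: [0.734, 0.679, 0.0, 0.0]
ft_force: [-0.4, 0.4, -0.8]
width: 0.021
[ 0.39567782 -0.31479593  0.15517597] [ 0.27009253 -0.1567988  -1.32893314]
```

View pics/c12.png

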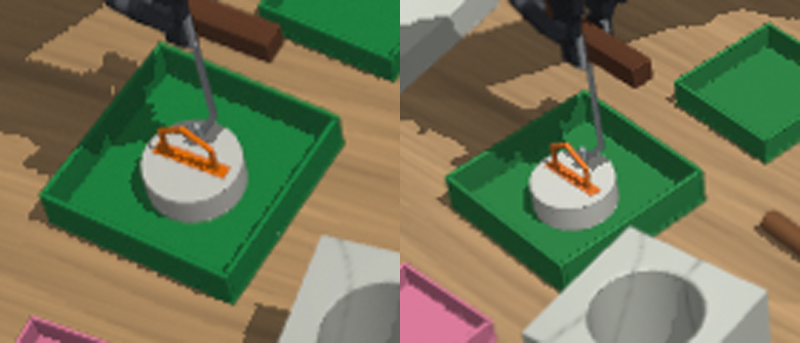

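The tip is clear of the loop, behind it. I'll raise and return to the rest by way of (0.50, 0).

```bash
python3 -m handwheel '[[[18,0,0,-0.3,0,0,0],[18,0,0,-0.8,0,0,0],[18,0,0,-1.5,0,0,0],[18,0,0,-2.3,0,0,0],[18,0,0,-3.2,0,0,0],[18,0,0,-4.1,0,0,0],[18,0,0,-4.9,0,0,0],[18,0,0,-5.4,0,0,0]]]' 80
python3 go.py .50 0 .29 0
```

```text
time: 26.4
ee_pos: [0.3964, -0.3153, 0.293]
tcp_rot: [0.734, 0.679, 0.001, 0.002]
ft_force: [0.8, -0.0, -1.1]
width: 0.0206
t 26.4 pos [ 0.3964 -0.3153  0.293 ] F [ 0.8 -0.  -1.1] w 0.0206
shift [12.9   3.14  0.11] rot [ 0.03  0.02 -0.75]
```

```bash
python3 -m handwheel '[[[18,0.8,0.2,0,0,0,0],[18,2.0,0.5,0,0,0,-0.1],[18,3.6,0.9,0,0,0,-0.2],[18,5.4,1.3,0,0,0,-0.3],[18,7.3,1.8,0,0,0,-0.4],[18,9.2,2.3,0,0,0,-0.5],[18,11.0,2.7,0,0,0,-0.6],[18,12.8,3.1,0,0,0,-0.75]]]' 80
python3 go.py .4746 .3212 .28 5.6
```

```text
time: 27.2
ee_pos: [0.4984, 0.0001, 0.2907]
tcp_rot: [0.707, 0.707, 0.0, 0.0]
ft_force: [2.8, -1.3, -1.0]
width: 0.021
t 27.2 pos [4.984e-01 1.000e-04 2.907e-01] F [ 2.8 -1.3 -1. ] w 0.021
shift [12.84 -0.94  0.42] rot [ 0.01  0.   -0.93]
```

```bash
python3 -m handwheel '[[[18,1.7,-0.1,0,0,0,-0.1],[18,3.4,-0.2,0.1,0,0,-0.2],[18,5.2,-0.4,0.2,0,0,-0.3],[18,7.2,-0.5,0.2,0,0,-0.5],[18,9.2,-0.7,0.3,0,0,-0.7],[18,11.0,-0.8,0.3,0,0,-0.8],[18,12.2,-0.9,0.4,0,0,-0.9],[18,12.7,-0.94,0.4,0,0,-0.93]]]' 80
python3 -m handwheel '[[[18,0,0,0,0,0,0],[18,0,0,0,0,0,0],[18,0,0,0,0,0,0],[18,0,0,0,0,0,0],[18,0,0,0,0,0,0],[18,0,0,0,0,0,0],[18,0,0,0,0,0,0],[18,0,0,0,0,0,0]]]' 80
python3 go.py .4746 .3212 .142 5.6
python3 - <<'E'
from h import *
im,d,s=snap('side','d13');im,d,s=snap('scene','s13');im,d,s=snap('wrist','w13')
E
```

```text
time: 28.0
ee_pos: [0.4728, 0.3196, 0.2799]
tcp_rot: [0.67, 0.743, -0.0, -0.001]
ft_force: [-0.1, -0.5, -1.2]
width: 0.021
time: 28.8
ee_pos: [0.4746, 0.3156, 0.2801]
tcp_rot: [0.672, 0.741, 0.0, 0.0]
ft_force: [0.3, 0.8, -1.5]
width: 0.0207
t 28.8 pos [0.4746 0.3156 0.2801] F [ 0.3  0.8 -1.5] w 0.0207
shift [0.22 0.02 5.52] rot [ 0.  0. -0.]
```

View pics/w13.png

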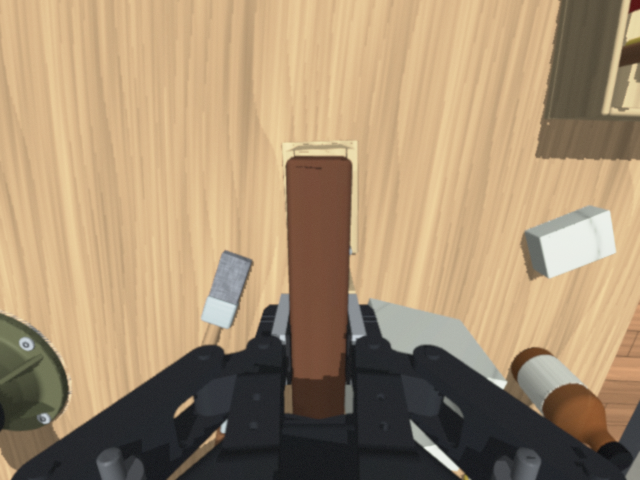

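View pics/d13.png

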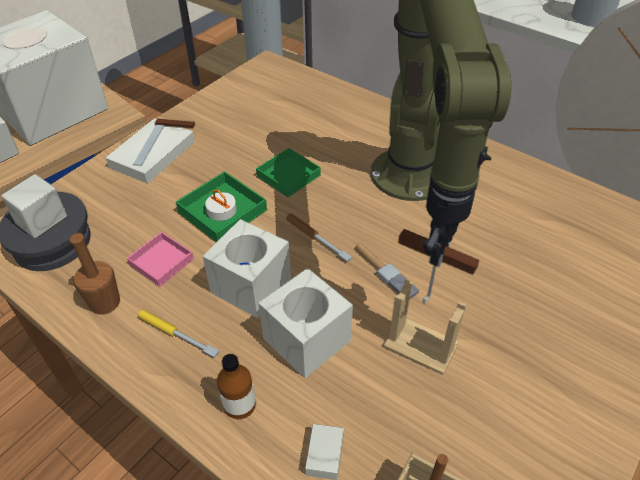

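The view matches the one taken at pick-up, so the hook has not slipped in the hand. I'll correct 5.5 mm along the bar and lower it into the notches.

```bash
python3 -m handwheel '[[[18,0.1,0,0.2,0,0,0],[18,0.22,0.02,0.6,0,0,0],[18,0.22,0.02,1.2,0,0,0],[18,0.22,0.02,2.0,0,0,0],[18,0.22,0.02,2.8,0,0,0],[18,0.22,0.02,3.5,0,0,0],[18,0.22,0.02,4.0,0,0,0],[18,0.22,0.02,4.3,0,0,0]]]' 80
python3 -m handwheel '[[[18,0,0,0.2,0,0,0],[18,0,0,0.4,0,0,0],[18,0,0,0.6,0,0,0],[18,0,0,0.8,0,0,0],[18,0,0,0.95,0,0,0],[18,0,0,1.1,0,0,0],[18,0,0,1.15,0,0,0],[18,0,0,1.2,0,0,0]]]' 80
python3 -m handwheel '[[[18,0,0,0,0,0,0],[18,0,0,0,0,0,0],[18,0,0,0,0,0,0],[18,0,0,0,0,0,0],[18,0,0,0,0,0,0],[18,0,0,0,0,0,0],[18,0,0,0,0,0,0],[18,0,0,0,0,0,0]]]' 80
python3 go.py .4746 .3212 .1404 5.6
```

```text
time: 29.75
ee_pos: [0.4738, 0.3207, 0.1704]
tcp_rot: [0.672, 0.741, -0.001, -0.0]
ft_force: [-0.3, 0.1, -1.0]
width: 0.0212
time: 30.55
ee_pos: [0.4746, 0.3212, 0.1425]
tcp_rot: [0.672, 0.741, 0.0, 0.0]
ft_force: [0.1, 0.4, -1.7]
width: 0.021
time: 31.35
ee_pos: [0.4746, 0.3212, 0.1426]
tcp_rot: [0.672, 0.741, 0.0, 0.0]
ft_force: [-0.5, 0.6, -1.7]
width: 0.0209
t 31.35 pos [0.4746 0.3212 0.1426] F [-0.5  0.6 -1.7] w 0.0209
shift [-0.    0.    0.09] rot [ 0.  0. -0.]
```

```bash
python3 -m handwheel '[[[18,0,0,0.03,0,0,0],[18,0,0,0.05,0,0,0],[18,0,0,0.07,0,0,0],[18,0,0,0.08,0,0,0],[18,0,0,0.09,0,0,0],[18,0,0,0.09,0,0,0],[18,0,0,0.09,0,0,0],[18,0,0,0.09,0,0,0]]]' 80
python3 -m handwheel '[[[26,0,0,0,0,0,0],[30,0,0,0,0,0,0],[36,0,0,0,0,0,0],[45,0,0,0,0,0,0],[60,0,0,0,0,0,0],[85,0,0,0,0,0,0],[85,0,0,0,0,0,0],[85,0,0,0,0,0,0]]]' 80
python3 -m handwheel '[[[85,0,0,0,0,0,0],[85,0,0,-0.3,0,0,0],[85,0,0,-0.9,0,0,0],[85,0,0,-1.8,0,0,0],[85,0,0,-2.8,0,0,0],[85,0,0,-3.8,0,0,0],[85,0,0,-4.5,0,0,0],[85,0,0,-5.0,0,0,0]]]'
python3 - <<'E'
from h import *
robot.grab_frame('wrist')
for n,f in(('side','d14'),('scene','s14'),('wrist','w14')): im,d,s=snap(n,f)
print(s['time'],s['ee_pos'],s['width'])
E
python3 core.py .028 .045 scene:s14 side:d14
sed 's/s1.)/X/;s/\[(.scene.*\]:/[("scene","s14"),("side","d14")]:/' m2.py > m3.py; python3 m3.py | grep -E 'rod|bar|tray'
```

```text
time: 32.15
ee_pos: [0.4746, 0.3212, 0.1404]
tcp_rot: [0.672, 0.741, -0.0, 0.0]
ft_force: [-0.9, -0.7, 0.2]
width: 0.021
time: 32.95
ee_pos: [0.4746, 0.3212, 0.1403]
tcp_rot: [0.672, 0.741, 0.0, 0.0]
ft_force: [-0.2, -0.3, -0.2]
width: 0.0848
time: 33.75
ee_pos: [0.4751, 0.3217, 0.2685]
tcp_rot: [0.672, 0.741, 0.002, 0.001]
ft_force: [0.4, 0.7, -0.1]
width: 0.0849
33.9 [0.47489254 0.32148334 0.2664242 ] 0.08467520916755539
scene ztop 0.0367 circle ((421.67633056640625, -343.48651123046875), 68.43304443359375) mid [ 0.4275 -0.3398  0.0382] slopes [-0.003 -0.001] minz 0.0285
  orange 82 [ 0.4253 -0.3494  0.0309] [ 0.4394 -0.2876  0.0433]
side ztop 0.0341 circle ((429.94036865234375, -319.025390625), 85.58283233642578) mid [ 0.4356 -0.319   0.0356] slopes [-0.003 -0.008] minz 0.028
  orange 46 [ 0.426  -0.3475  0.0297] [ 0.4416 -0.288   0.0441]
  tray rim [array([ 431.6, -319.1]), array([173.5, 172.5]), np.float64(84.8)] 0.03944710916052763
  rod z0.02 16 [0.4813 0.3199 0.0364] [0.4766 0.3174 0.0334] [0.499  0.323  0.0383]
  rod z0.04 27 [0.4869 0.3202 0.0453] [0.4764 0.3172 0.04  ] [0.
[... 407 characters left out ...]
np.float64(5.8)] 0.1731
  tray rim [array([ 433.5, -318.4]), array([175.2, 172.1]), np.float64(83.4)] 0.037326037850979654
  rod z0.02 20 [0.4871 0.3211 0.0362] [0.4768 0.3177 0.033 ] [0.5019 0.3244 0.0393]
  rod z0.04 17 [0.4788 0.3206 0.0468] [0.476  0.3173 0.0402] [0.5014 0.3239 0.0574]
  rod z0.06 8 [0.4778 0.3202 0.068 ] [0.4758 0.3189 0.0623] [0.479  0.3207 0.078 ]
  rod z0.08 7 [0.4784 0.3198 0.0902] [0.4758 0.3193 0.0815] [0.4794 0.3216 0.0982]
  rod z0.10 10 [0.4779 0.3198 0.1042] [0.475  0.3181 0.1003] [0.48   0.3219 0.1186]
  rod z0.12 5 [0.4783 0.32   0.1236] [0.4753 0.3196 0.1208] [0.4805 0.3209 0.1282]
  bar [array([476.8, 320.2]), array([ 27.6, 148.8]), np.float64(6.0)] 0.1702
```

View pics/d14.png

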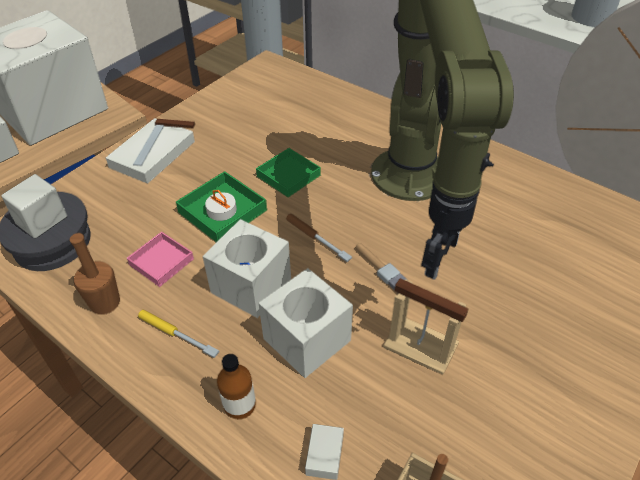

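View pics/s14.png

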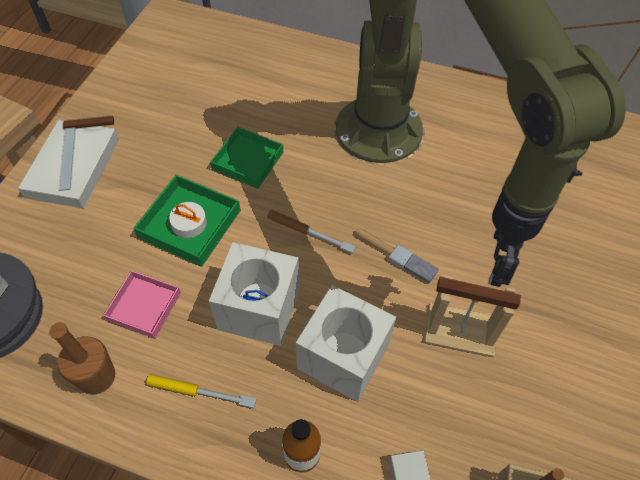

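All as required: the core stands in the large green tray (scene 187,220), the hook is in its rest (477,290), and the blue core is still in its bore (255,293). Gripper clear, so I'll hand in.

```bash
python3 -c "
from rig import robot
print(robot.hand_in())"
```

```text
the job is handed in; nothing more can be done
None
```

I drew the orange-loop core out of its bore with the pull hook and set it down in the large green tray. I then freed the hook, hung it back in its rest, and handed in at about 34 s.

**Core:** The last pictures show it standing level in the tray (top slopes under 0.01, top about 35 mm up). It hung about 1–3 mm from the tray's centre in plan before I lowered it. My fit of its outline once it was standing gave poor circles because tray points got into it, so that position rests on the earlier measurement and the view.

**Hook:** Its bar is within about 1 mm and 1° of where it started. The gripper is open and well clear above it.

**Blue core:** It looks unmoved in its bore, and nothing went near it. I did not measure it again at the end.

**Forces:** The wrist readings stayed below 7 N throughout. The scene and side cameras disagreed by about 2 mm all along, within their stated calibration.

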